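# Lay up the dental tray

### The job

Lay up the steel tray for a small-animal dental: pull the mirror, the double-ended scaler and the elevator out of the clip rack and lay them flat side by side in the near part of the tray, in that order from left to right as seen from the robot, level with one another, handles about 5 cm apart, parallel to the tray's sides, with the mirror head and the elevator's blade pointing to the far side. Stand the steel gallipot upright in the tray just beyond the mirror's head and in line with the mirror, and the small paste pot likewise just beyond the elevator's blade, a finger or two clear of them. Leave the big jar, the squeeze bottle and the syringe where they are.

Things in the scene. Friction and masses are not known exactly. Their poses are not given: they have to be found in the camera images.
- tray: Shallow steel instrument tray, 300 x 250 mm, fixed on the green bench mat (3 mm thick, top at z = 3 mm, under everything). Origin: centre of its underside; x along its 300 mm sides to its far side; y to the left; z up. Floor 2 mm thick (inside floor at z = 2 mm), rim 14 mm high, walls 2 mm thick. Left or right of the middle, turned up to 0.2 rad.
- rack: Clip rack fixed on the mat: base plate 150 x 184 x 3 mm, two black rails 10 mm thick along y at x = -45 and +45 mm. Origin: centre of underside; x away from the robot, y left. An instrument lies along x at each of y = +60, 0, -60 mm (any order), axis 31 mm above origin; at either rail two sprung jaws (tops at 38 mm) snap over it. A straight pull up of some 5 to 12 N over the first 5 mm frees it.
- mirror: Steel mouth mirror, 164 mm long: octagonal handle 10 mm across flats from x = -78 to +52 mm, thin neck, round mirror head 25 mm across at the +x end, its edge at x = +86 mm. Origin on the handle's axis at mid-length, x along it, z up. Starts level in two clips of the rack; 70 mm of handle is free to grip at mid-length. Lying on a flat floor its axis is 5 mm above it.
- scaler: Double-ended steel scaler, 170 mm long: octagonal handle 10 mm across flats from x = -54 to +54 mm, a slim hooked tip at either end, so either may point to the far side. Origin on the handle's axis at mid-length, x along it, z up. Starts level in two clips of the rack; 70 mm of handle is free to grip at mid-length. Lying on a flat floor its axis is 5 mm above it.
- elevator: Steel dental elevator, 171 mm long: octagonal handle 10 mm across flats from x = -53 to +52 mm, pear-shaped grip 18 mm thick at the rear, flat blade 10 mm wide at the +x end, tip at +86 mm. Origin on the handle's axis at mid-length, x along it, z up. Starts level in two clips of the rack; 70 mm of handle is free to grip at mid-length. Lying on a flat floor it dips to the blade, its axis 6 to 7 mm up at mid-length.
- gallipot: Small round open stainless steel bowl (gallipot), 58 mm across the rim, 40 mm high, nearly straight sides (54 mm across at 6 mm up, 57 mm below the rim), 60 g. Origin: centre of its underside, z up.
- paste_pot: Small white plastic pot with a ribbed screw lid, 42 mm across, 38 mm high (lid: the upper 13 mm; body 39 mm across), closed, 60 g. Origin: centre of its underside, z up.
- big_jar: Bystander: large white jar with a screw lid, 66 mm across, 70 mm high. Origin: centre of its underside. Stays where it is.
- squeeze_bottle: Bystander: purple squeeze bottle with a white nozzle, 50 mm across, 115 mm high. Origin: centre of its underside. Stays where it is.
- syringe: Bystander: large clear syringe lying on the mat, about 170 mm long, 23 mm thick, 38 mm across its finger flange. Origin: underside near mid-length, x towards its nozzle. Stays where it is.
Things that resemble listed ones, but are neither listed nor needed, are in the scene too. Leave any black, orange or yellow look-alike of the mirror alone.

How it is judged:
At the end, for the whole second after the job is handed in: Mirror, scaler, elevator lie left to right in the tray's near part, 32 to 68 mm apart, level within 22 mm, parallel to its sides within 0.22 rad; gallipot and paste pot stand upright on its floor 100 to 170 mm beyond the middles of mirror and elevator, within 30 mm of their lines; all at rest (x of mirror in the frame of tray between -0.075 and 0.02 m and y of mirror in the frame of tray between -0.11 and 0.11 m and z of mirror in the frame of tray between 0 and 0.018 m and angle between the x axis of each of mirror, scaler, elevator and the x axis of tray, either way round below 0.22 rad and x of scaler in the frame of tray between -0.075 and 0.02 m and y of scaler in the frame of tray between -0.11 and 0.11 m and z of scaler in the frame of tray between 0 and 0.018 m and x of elevator in the frame of tray between -0.075 and 0.02 m and y of elevator in the frame of tray between -0.11 and 0.11 m and z of elevator in the frame of tray between 0 and 0.018 m and x of gallipot in the frame of tray between 0.03 and 0.13 m and y of gallipot in the frame of tray between -0.11 and 0.11 m and z of gallipot in the frame of tray between -0.002 and 0.008 m and angle between each of gallipot, paste_pot's own z axis and vertical below 0.12 rad and x of paste_pot in the frame of tray between 0.03 and 0.13 m and y of paste_pot in the frame of tray between -0.11 and 0.11 m and z of paste_pot in the frame of tray between -0.002 and 0.008 m and y of scaler in the frame of mirror between -0.068 and -0.032 m and x of scaler in the frame of mirror between -0.022 and 0.022 m and y of scaler in the frame of elevator between 0.032 and 0.068 m and x of scaler in the frame of elevator between -0.022 and 0.022 m and x of gallipot in the frame of mirror between 0.1 and 0.17 m and y of gallipot in the frame of mirror between -0.03 and 0.03 m and x of paste_pot in the frame of elevator between 0.1 and 0.17 m and y of paste_pot in the frame of elevator between -0.03 and 0.03 m and linear speed of each of mirror, scaler, elevator, gallipot, paste_pot below 0.02 m/s and angular speed of each of mirror, scaler, elevator, gallipot, paste_pot below 0.3 rad/s); the robot touches nothing.
It fails at once if the big jar is moved more than 30 mm (distance of big_jar from where it was at the start of the episode above 0.03 m).
It fails at once if the squeeze bottle is moved more than 30 mm (distance of squeeze_bottle from where it was at the start of the episode above 0.03 m).
It fails at once if the syringe is moved more than 30 mm (distance of syringe from where it was at the start of the episode above 0.03 m).
It fails at once if the big jar is knocked over (angle between big_jar's own z axis and vertical above 0.5 rad).
It fails at once if the squeeze bottle is knocked over (angle between squeeze_bottle's own z axis and vertical above 0.5 rad).
It also fails if it takes over 128 s, if anything falls off the work surface, if the arm or the gripper's body presses on something with over 40 N, if the wrist force passes 120 N, or if a joint passes its speed limit or range.

### The arm

A 6-joint arm with a two-finger parallel gripper is mounted at the origin on the work surface. World frame = base frame: x ahead of the robot, y to its left, z up, the work surface at z = 0. Lengths are in m, angles in rad, forces in N, time in s.
With the tool pointing down it reaches from about 0.375 to 0.9 m from the base axis. Payload 3.1 kg.
Tool frame: the origin (TCP) lies midway between the tips of the shut fingers; the grasp point (between the pads) lies 19 mm behind it; z points along the fingers, y is the direction in which the jaws open and shut (so a half turn about z gives the same grasp; the last joint's range is limited). The gripper opens to 85 mm and grips with 20 to 120 N. Pads are 22 mm wide; open, the fingers measure 114 mm over their backs; the gripper's body (76 mm by 85 mm) begins 54 mm behind the grasp point. The pads swing forward as they close: fully open they stand 13 mm farther back than shut.
Start: joints at [1.075, 0.527, 1.433, -0, 1.181, -0.178], TCP at [0.195, 0.594, 0.231] pointing down, gripper open.
Joint ranges: [-3.08, 3.08], [-0.75, 2.2], [0.22, 2.44], [-1.43, 4.57], [0, 2.65], [-2.85, 2.85]. Speed limits (rad/s): [2.79, 2.79, 3.14, 3.14, 3.14, 3.14].

### API

Orientations are given as a unit quaternion [x, y, z, w].
In Python, from station import robot gives the robot as it stands. The module is installed in compiled form; this text tells all that it offers.
- The arm moves only by the tool move_arm, never from a script. Its argument "moves" is a list of rows, each an object with "delta_pos": the shift along the tool's x, y, z scaled (see below), a list of three; "rotation": the turn, a rotation vector about the tool's x, y, z scaled (see below), a list of three; "jaw": the finger opening in mm, from 0 to 85.4. A call has 1 to 12 rows; each row is the pose to reach, as a shift and turn from the pose commanded when the call began, along the tool's axes at that moment, turning the shorter way round; what a row does not reach only later rows make up. The controller multiplies each number of a shift by 0.2 m and each number of a turn by 360 degrees. A row lasts 1/8 s, in which the tool goes at most 62.5 mm and 10.7 degrees, less where a joint would pass 70% of its speed; a pose out of reach is approached as far as the arm can. A call with a number of a shift or a turn outside -1 to 1 is refused whole. A call with a gripper value outside its range is refused whole. The fingers move at their own pace and stop on an object; "newtons" is the grip in N (left out, the last holds). Time passes only in rows, so rows that repeat a pose let the fingers close. It gives the time, the measured TCP pose, the force and the opening at its end, in the units of the state.
- robot.observe(): the state, without advancing time (a new reading comes with each control period).
- robot.camera(name): name is "side" or "top"; returns (picture, depth): 480x640x3 uint8, red, green, blue; 480x640 float32, m along the optical axis (not along the pixel's ray), 0 where there is no reading.
- robot.calibration(name): a dict with "mtx" (3x3 intrinsics, pixels), "rvec" (rotation vector, rad) and "tvec" (3), from world to camera coordinates, as OpenCV has them. Camera axes: x right, y down, z forward; pixel columns grow to the right and rows downward; lengths in m; the calibration is good to about 2 mm. A picture is of the moment at which its call begins. calibration takes no time and is no camera call.
- robot.sign_off(): hands the job in, once; it reports no verdict.
Trained networks look in the newest picture that a camera, given by its name, has taken for a name from the list of things; names that differ only in an ending like _2 or _b are one class to them, and where a whole thing is asked for, a point or a joint stands for the part that bears it (a point fixed in the world has none). Each returns a list of dicts, best first, with "conf" (0 to 1); they miss things now and then, are a little off and sometimes report something else, mostly with a low value. They report only what shows in the picture. A call takes as long as a camera call. They do not tell look-alikes from the thing itself.
- robot.masks_of(camera, label): "region" (480x640 bool, what is visible of it) and "bbox" ([centre column, centre row, width, height] in pixels, round what is visible of it).
The state is a dict: "time_s": time; "joints": joint angles; "qvel": joint speeds; "tau": joint torques, N m; "tcp_pos": TCP position; "ee_rot": TCP orientation; "force": force on the tool from outside, world axes, zero at the start; "ft_torque": the same for the moment, N m; "gripper_width": finger opening in m.
Only numpy, scipy, OpenCV 4.12 (cv2) and the standard library are available. Lean on these libraries where they do the work, as an engineer would, in place of code of your own. Each camera call takes 0.05 s, during which the arm holds its last target.

## Working session

There is one attempt and no reset: what is moved stays moved. The work goes in short steps, Python scripts to look and compute and a tool call to move; the robot and the scene stay as the last step left them, time stands still between calls to the robot, and variables do not carry over. Pictures are saved under pics/ and viewed, and the job is handed in when it is done.

Besides the shell and the picture viewer there is one more tool, called after ">>>" by a JSON object that holds its "name" and its "arguments". move_arm: Moves the arm, as the interface text tells. Its arguments: {"type":"object","properties":{"moves":{"type":"array","items":{"type":"object","properties":{"delta_pos":{"type":"array","items":{"type":"number"}},"rotation":{"type":"array","items":{"type":"number"}},"jaw":{"type":"number"}}}},"newtons":{"type":"number"}},"required":["moves"]}

```bash
ls; mkdir -p pics; python3 - <<'E'
from station import robot
import cv2,numpy as np
print(robot.observe())
for n in ("side","top"):
    p,d=robot.camera(n); cv2.imwrite(f"pics/{n}0.png",p[:,:,::-1]); np.save(f"pics/{n}0d.npy",d)
    c=robot.calibration(n);print(n,c)
E
```

```text
pics
{'time_s': 0.0, 'joints': array([ 1.07550631e+00,  5.28480813e-01,  1.43390026e+00, -7.16426806e-06,
        1.18139413e+00, -1.78502685e-01]), 'qvel': array([-3.79488393e-04, -1.48550226e-03, -1.38068988e-03, -2.60435547e-05,
        1.31476340e-03,  2.16243571e-04]), 'tau': array([ 2.77302279e-04, -4.42349088e+01, -1.78024954e+01, -2.53382614e-04,
        8.52207129e-03, -8.22062418e-06]), 'tcp_pos': array([0.1943276 , 0.59327008, 0.23032527]), 'ee_rot': array([ 1.57730747e-01,  9.87481555e-01, -1.03102644e-03, -3.57605884e-04]), 'force': array([0.28996348, 0.72435324, 0.05415068]), 'ft_torque': array([-0.00481837,  0.02976796,  0.03559819]), 'gripper_width': 0.08511512338203503}
side {'mtx': array([[500.79564636,   0.        , 323.08008214],
       [  0.        , 500.79564636, 245.15206055],
       [  0.        ,   0.        ,   1.        ]]), 'rvec': array([ 2.27162148, -0.15657195,  0.09061326]), 'tvec': array([-0.49623714, -0.03213108,  1.41211637])}
top {'mtx': array([[503.3049708 ,   0.        , 318.54847352],
       [  0.        , 503.3049708 , 240.51497025],
       [  0.        ,   0.        ,   1.        ]]), 'rvec': array([ 2.20496016, -2.18156953,  0.03562009]), 'tvec': array([-0.19711724,  0.47300158,  1.33804862])}
```

View pics/top0.png

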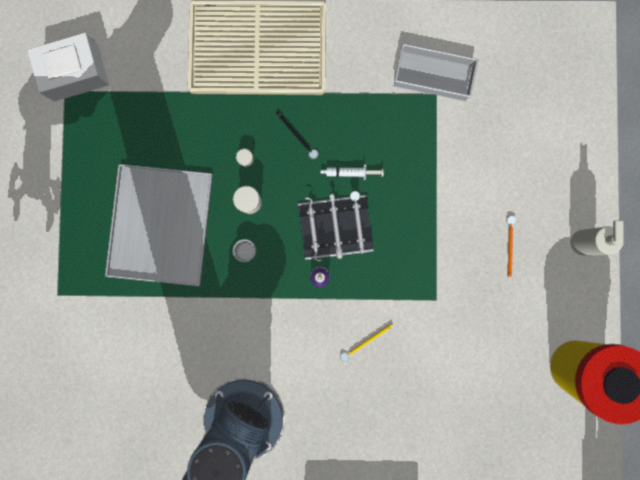

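View pics/side0.png

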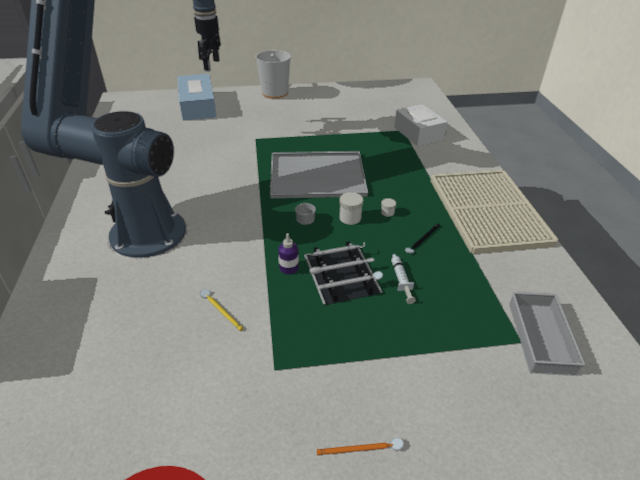

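```bash
cat > h.py <<'E'
import numpy as np,cv2
from station import robot
def cal(n):
    c=robot.calibration(n);R=cv2.Rodrigues(c['rvec'])[0];return c['mtx'],R,c['tvec'].ravel(),c['rvec']
def proj(n,P):
    K,R,t,rv=cal(n);return cv2.projectPoints(np.array(P,float).reshape(-1,3),rv,t,K,None)[0].reshape(-1,2)
def onz(n,uv,z):
    K,R,t,_=cal(n);uv=np.array(uv,float).reshape(-1,2)
    r=(np.linalg.inv(K)@np.c_[uv,np.ones(len(uv))].T).T@R; o=-R.T@t
    s=(z-o[2])/r[:,2];return o+r*s[:,None]
def cloud(n,d):
    K,R,t,_=cal(n);v,u=np.mgrid[:480,:640]
    p=np.stack([(u-K[0,2])/K[0,0]*d,(v-K[1,2])/K[1,1]*d,d],-1);return (p-t)@R
E
python3 - <<'E'
from h import *
print(proj("top",[[0,0,0],[.195,.594,.231]]), proj("side",[[0,0,0],[.195,.594,.231]]))
p=cv2.imread("pics/top0.png")
a=p[150:300,95:215];cv2.imwrite("pics/ta.png",cv2.resize(a,None,fx=4,fy=4,interpolation=cv2.INTER_CUBIC))
a=p[140:300,220:400];cv2.imwrite("pics/tb.png",cv2.resize(a,None,fx=4,fy=4,interpolation=cv2.INTER_CUBIC)[:600])
q=cv2.imread("pics/side0.png")[225:315,270:430];cv2.imwrite("pics/sb.png",cv2.resize(q,None,fx=5,fy=5,interpolation=cv2.INTER_CUBIC))
for n in("top","side"):
  for l in ("tray","rack","mirror","scaler","elevator","gallipot","paste_pot","big_jar","squeeze_bottle","syringe"):
    print(n,l,[(round(m['conf'],2),[round(float(x),1) for x in m['bbox']]) for m in robot.masks_of(n,l)])
    for i,m in enumerate(robot.masks_of(n,l)[:1]): np.save(f"pics/m_{n}_{l}.npy",m['region'])
E
```

```text
[[244.40311925 418.43380067]
 [-36.21029578 357.84387753]] [[147.09359703 233.75703447]
 [211.71071929  70.01185755]]
top tray [(0.6, [159.7, 226.5, 107.7, 117.3])]
top rack [(0.81, [335.7, 231.1, 74.6, 66.4]), (0.55, [336.7, 224.8, 13.2, 65.9])]
top mirror [(0.83, [297.4, 134.9, 39.5, 47.0]), (0.79, [367.0, 342.9, 56.0, 37.9]), (0.61, [356.1, 222.1, 15.0, 59.1]), (0.56, [512.2, 248.2, 11.7, 57.9])]
top scaler [(0.73, [321.2, 276.4, 19.9, 19.5]), (0.58, [312.6, 229.7, 14.7, 61.9]), (0.34, [353.5, 173.9, 59.7, 5.0])]
top elevator [(0.73, [337.7, 226.4, 14.4, 69.5])]
top gallipot [(0.75, [243.7, 250.3, 29.7, 24.1])]
top paste_pot [(0.73, [246.3, 156.9, 16.4, 15.3])]
top big_jar [(0.73, [248.9, 202.4, 27.2, 27.6]), (0.15, [335.6, 226.8, 72.3, 67.3])]
top squeeze_bottle [(0.73, [320.8, 277.2, 19.3, 21.1])]
top syringe [(0.92, [353.4, 172.5, 58.9, 9.0])]
side tray [(0.65, [320.4, 175.2, 99.2, 48.8])]
side rack [(0.6, [344.9, 272.9, 78.3, 68.9])]
side mirror [(0.87, [222.3, 311.0, 44.0, 45.3]), (0.73, [353.0, 280.1, 60.7, 22.9]), (0.65, [360.8, 446.8, 87.3, 19.3]), (0.49, [421.6, 241.2, 33.8, 28.7])]
side scaler [(0.69, [336.4, 250.3, 30.6, 4.4])]
side elevator [(0.72, [340.1, 268.4, 68.1, 19.8])]
side gallipot [(0.79, [304.7, 215.8, 22.0, 16.4]), (0.29, [352.2, 280.8, 59.9, 20.0])]
side paste_pot [(0.58, [388.6, 208.8, 13.9, 17.9])]
side big_jar [(0.84, [353.9, 210.4, 23.9, 33.5])]
side squeeze_bottle [(0.68, [288.3, 253.8, 22.2, 43.6]), (0.52, [352.4, 208.4, 20.7, 36.4])]
side syringe [(0.74, [402.9, 280.6, 20.9, 48.8]), (0.36, [388.5, 208.6, 15.8, 16.4])]
```

View pics/ta.png

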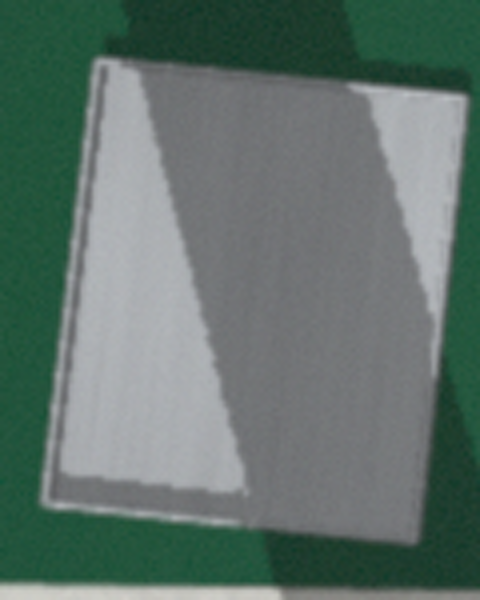

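View pics/tb.png

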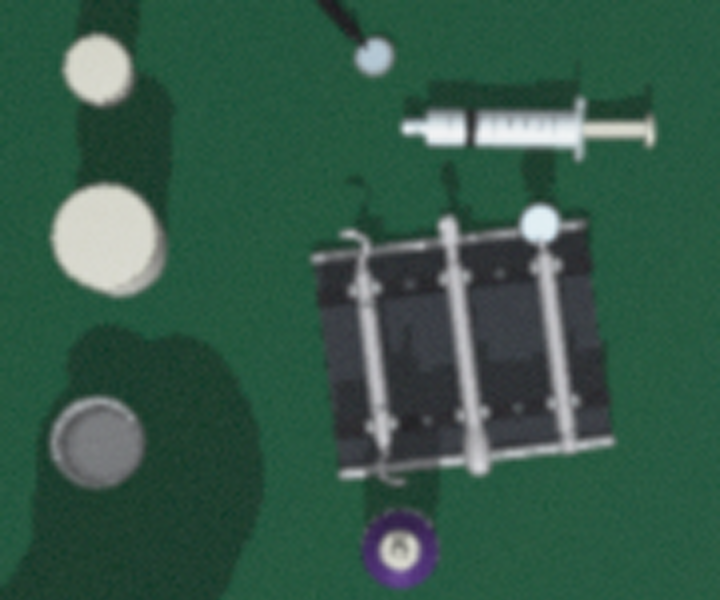

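View pics/sb.png

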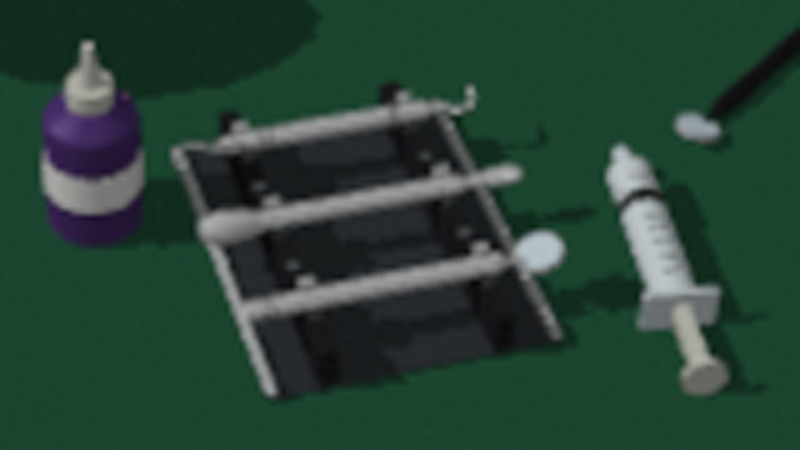

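```bash
python3 - <<'E'
from h import *
f=lambda o,P:[[o[0]+(x+.5)/4-.5,o[1]+(y+.5)/4-.5] for x,y in P]
def rect(P,nm):
    # order TL(far-left),TR(far right),BR,BL
    c=P.mean(0); ax=(P[0]+P[1]-P[2]-P[3])/2; ay=(P[0]+P[3]-P[1]-P[2])/2
    print(nm,c.round(4),"L",np.linalg.norm(ax).round(4),np.linalg.norm(ay).round(4),"yaw",np.arctan2(ax[1],ax[0]).round(4),(np.arctan2(ay[1],ay[0])-np.pi/2).round(4))
rect(onz("top",f((95,150),[(94,58),(469,95),(418,544),(42,506)]),.017),"tray")
rect(onz("top",f((220,140),[(312,256),(585,222),(614,442),(341,476)]),.006),"rack")
for a,b,n in [((366,285),(380,432),"scaler"),((452,255),(470,415),"elev"),((545,265),(569,445),"mirror")]:
    w=onz("top",f((220,140),[a,b]),.036);print(n,w.round(4).tolist(),np.arctan2(*(w[0]-w[1])[[1,0]]))
for l,z in [("gallipot",.043),("paste_pot",.041),("big_jar",.073),("squeeze_bottle",.05),("syringe",.015)]:
    m=np.load(f"pics/m_top_{l}.npy");v,u=np.nonzero(m);print(l,onz("top",[[u.mean(),v.mean()]],z).round(4))
print("pots from crop",onz("top",f((220,140),[(97,441),(97,69),(105,236),(540,223),(400,547)]),.041).round(4))
# depth clouds
d=np.load("pics/top0d.npy");c=cloud("top",d)
for l in ("gallipot","paste_pot","big_jar","squeeze_bottle"):
    m=np.load(f"pics/m_top_{l}.npy")&(d>0);q=c[m];zt=np.percentile(q[:,2],95);k=q[q[:,2]>zt-.01];print(l,zt,(k.min(0)+k.max(0))/2,k.max(0)-k.min(0),len(k))
ds=np.load("pics/side0d.npy");cs=cloud("side",ds)
for l in ("gallipot","paste_pot","mirror","elevator","scaler"):
    m=np.load(f"pics/m_side_{l}.npy")&(ds>0);q=cs[m];print("side",l,np.median(q,0).round(4),q.max(0).round(3),q.min(0).round(3))
# rack region heights above .03 in top
m=(c[...,2]>.028)&(c[...,2]<.06)&(d>0)
m[:190]=0;m[262:]=0;m[:,:295]=0;m[:,378:]=0
q=c[m];yaw=.12
print(len(q)); 
E
```

```text
tray [0.5131 0.2365 0.017 ] L 0.3022 0.2537 yaw -0.0896 -0.0892
rack [ 0.5125 -0.2368  0.006 ] L 0.1493 0.1847 yaw 0.1402 0.1343
scaler [[0.5518, -0.172, 0.036], [0.4551, -0.1823, 0.036]] 0.1061919051242132
elev [[0.5721, -0.2284, 0.036], [0.4669, -0.2412, 0.036]] 0.1212086458345546
mirror [[0.5661, -0.2896, 0.036], [0.4479, -0.3062, 0.036]] 0.13959227368397634
gallipot [[0.4454 0.0018 0.043 ]]
paste_pot [[0.6909 0.0062 0.041 ]]
big_jar [[ 0.5755 -0.0095  0.073 ]]
squeeze_bottle [[ 0.3798 -0.1956  0.05  ]]
syringe [[ 0.6606 -0.2754  0.015 ]]
pots from crop [[ 4.471e-01  2.700e-03  4.100e-02]
 [ 6.925e-01  7.000e-03  4.100e-02]
 [ 5.819e-01 -2.000e-04  4.100e-02]
 [ 5.931e-01 -2.858e-01  4.100e-02]
 [ 3.802e-01 -1.963e-01  4.100e-02]]
gallipot 0.044501578368873314 [0.44550362 0.00307404 0.04192278] [0.05501478 0.05617502 0.01393175] 94
paste_pot 0.044594910489113355 [0.69233744 0.00771627 0.04092318] [0.03823565 0.04064595 0.01262928] 196
big_jar 0.07741967685122728 [ 0.57808037 -0.00562956  0.07396384] [0.0649611  0.06242201 0.01293339] 498
squeeze_bottle 0.09864331886381793 [ 0.38001848 -0.19643789  0.10474737] [0.02019381 0.02253737 0.03101734] 69
side gallipot [ 0.4498 -0.0048  0.0288] [0.477 0.033 0.047] [ 0.422 -0.033  0.004]
side paste_pot [ 0.6933 -0.0048  0.0349] [0.718 0.029 0.045] [ 0.677 -0.018  0.002]
side mirror [ 0.2102 -0.3241  0.0082] [ 0.26  -0.24   0.015] [ 0.159 -0.394 -0.005]
side elevator [ 0.5027 -0.2412  0.0376] [ 0.603 -0.189  0.045] [ 0.432 -0.26   0.005]
side scaler [ 0.5076 -0.1806  0.0376] [ 0.547 -0.155  0.043] [ 0.471 -0.19   0.006]
1050
```

```bash
cat > go.py <<'E'
import sys
from h import *
from scipy.spatial.transform import Rotation as Ro
T=np.array([.513,.2365,0]);TY=-.0894
def tray(x,y):
    c,s=np.cos(TY),np.sin(TY);return np.array([T[0]+c*x-s*y,T[1]+s*x+c*y])
def Rdes(hy): # handle yaw -> tool down, tool y at hy+90deg
    y=np.array([-np.sin(hy),np.cos(hy),0]);z=np.array([0,0,-1.]);x=np.cross(y,z);return Ro.from_matrix(np.c_[x,y,z])
def plan(x,y,z,hy):
    s=robot.observe();R=Ro.from_quat(s['ee_rot']);d=R.inv().apply(np.array([x,y,z])-s['tcp_pos'])/.2
    r=(R.inv()*Rdes(hy)).as_rotvec()/(2*np.pi)
    print('t',round(s['time_s'],2),'pos',s['tcp_pos'].round(4),'d',d.round(4).tolist(),'r',r.round(4).tolist(),'w',round(s['gripper_width'],4),'F',s['force'].round(1),'j6',s['joints'][5].round(2))
if __name__=="__main__":
    a=sys.argv[1:]
    if a[0]=='t': p=tray(float(a[1]),float(a[2]));plan(p[0],p[1],float(a[3]),TY);print(p)
    else: plan(*map(float,a))
E
python3 go.py .446 .003 .13 -.089
```

```text
t 2.1 pos [0.1947 0.5939 0.2313] d [-2.1146, -2.4159, 0.5064] r [0.0, -0.0, -0.0363] w 0.0853 F [-0.8  0.1  0.3] j6 -0.18
```

>>> {"name": "move_arm", "arguments": {"moves": [{"delta_pos":[-0.3,-0.35,0],"rotation":[0,0,-0.0363],"jaw":85},{"delta_pos":[-0.6,-0.7,0],"rotation":[0,0,-0.0363],"jaw":85},{"delta_pos":[-0.9,-1.0,0],"rotation":[0,0,-0.0363],"jaw":85},{"delta_pos":[-0.9,-1.0,0],"rotation":[0,0,-0.0363],"jaw":85},{"delta_pos":[-0.9,-1.0,0],"rotation":[0,0,-0.0363],"jaw":85}], "newtons": 30}}

```text
time_s: 2.72
tcp_pos: [0.3042, 0.345, 0.2315]
ee_rot: [0.046, 0.999, -0.0, -0.0]
force: [-0.6, 0.9, -0.4]
gripper_width: 0.0851
```

```bash
python3 go.py .446 .003 .13 -.089
```

```text
t 2.73 pos [0.3042 0.345  0.2315] d [-0.8633, -1.6371, 0.5087] r [-0.0001, -0.0, -0.0005] w 0.0851 F [-0.6  0.9 -0.4] j6 -0.87
```

>>> {"name": "move_arm", "arguments": {"moves": [{"delta_pos":[-0.43,-0.8,0.2],"rotation":[0,0,0],"jaw":85},{"delta_pos":[-0.43,-0.8,0.2],"rotation":[0,0,0],"jaw":85},{"delta_pos":[-0.43,-0.8,0.2],"rotation":[0,0,0],"jaw":85},{"delta_pos":[-0.43,-0.8,0.2],"rotation":[0,0,0],"jaw":85}]}}

```text
time_s: 3.22
tcp_pos: [0.3768, 0.1774, 0.1909]
ee_rot: [0.048, 0.999, -0.0, -0.0]
force: [0.1, 0.0, -0.0]
gripper_width: 0.085
```

```bash
python3 go.py .446 .003 .13 -.089
```

```text
t 3.23 pos [0.3768 0.1774 0.1909] d [-0.4289, -0.8343, 0.3049] r [-0.0001, -0.0, -0.0012] w 0.085 F [ 0.1  0.  -0. ] j6 -1.3
```

>>> {"name": "move_arm", "arguments": {"moves": [{"delta_pos":[-0.429,-0.834,0.305],"rotation":[0,0,-0.001],"jaw":85},{"delta_pos":[-0.429,-0.834,0.305],"rotation":[0,0,-0.001],"jaw":85},{"delta_pos":[-0.429,-0.834,0.305],"rotation":[0,0,-0.001],"jaw":85},{"delta_pos":[-0.429,-0.834,0.305],"rotation":[0,0,-0.001],"jaw":85},{"delta_pos":[-0.429,-0.834,0.6],"rotation":[0,0,-0.001],"jaw":85},{"delta_pos":[-0.429,-0.834,0.8],"rotation":[0,0,-0.001],"jaw":85},{"delta_pos":[-0.429,-0.834,0.9],"rotation":[0,0,-0.001],"jaw":85},{"delta_pos":[-0.429,-0.834,0.9],"rotation":[0,0,-0.001],"jaw":85},{"delta_pos":[-0.429,-0.834,0.9],"rotation":[0,0,-0.001],"jaw":50},{"delta_pos":[-0.429,-0.834,0.9],"rotation":[0,0,-0.001],"jaw":50},{"delta_pos":[-0.429,-0.834,0.9],"rotation":[0,0,-0.001],"jaw":50},{"delta_pos":[-0.429,-0.834,0.9],"rotation":[0,0,-0.001],"jaw":50}]}}

```text
time_s: 4.72
tcp_pos: [0.4463, 0.0073, 0.0127]
ee_rot: [0.041, 0.999, -0.0, 0.001]
force: [-0.1, 3.2, 7.1]
gripper_width: 0.0545
```

```bash
python3 go.py t .085 .05 .1 ;python3 go.py t .085 .05 .014
```

```text
t 4.72 pos [0.4463 0.0073 0.0127] d [-0.6653, 1.4167, -0.4347] r [-0.0, 0.0004, 0.0011] w 0.0545 F [-0.1  3.2  7.1] j6 -1.72
[0.6021246  0.27871144]
t 4.72 pos [0.4463 0.0073 0.0127] d [-0.6641, 1.4167, -0.0047] r [-0.0, 0.0004, 0.0011] w 0.0545 F [-0.1  3.2  7.1] j6 -1.72
[0.6021246  0.27871144]
```

>>> {"name": "move_arm", "arguments": {"moves": [{"delta_pos":[0,0,-0.05],"jaw":50},{"delta_pos":[0,0,-0.2],"jaw":50},{"delta_pos":[0,0,-0.5],"jaw":50},{"delta_pos":[0,0,-0.5],"jaw":50},{"delta_pos":[0,0,-0.5],"jaw":50}]}}

```text
validation failed for argument at $.mo...
```

```bash
python3 - <<'E'
from h import *
p,d=robot.camera("side");a=p[:300,200:500,::-1];cv2.imwrite("pics/s1.png",cv2.resize(a,None,fx=2,fy=2))
E
python3 go.py t .085 .05 .1
```

```text
t 4.78 pos [0.4463 0.0073 0.0127] d [-0.6654, 1.4165, -0.4346] r [0.0, 0.0004, 0.0011] w 0.0543 F [0.6 3.1 7.1] j6 -1.72
[0.6021246  0.27871144]
```

View pics/s1.png

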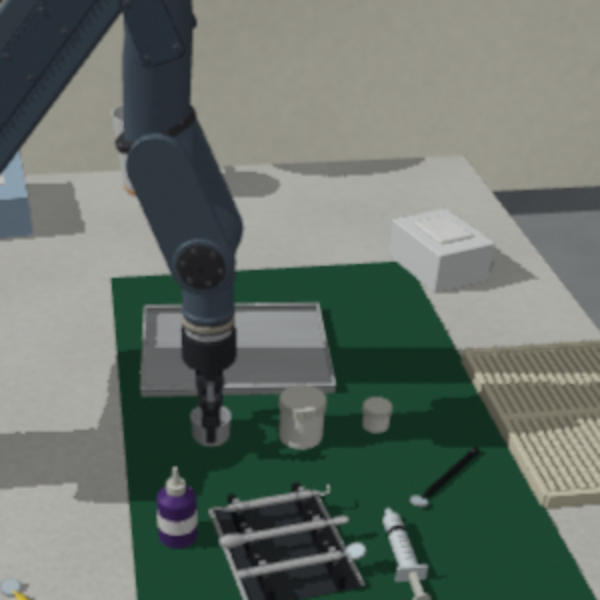

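>>> {"name": "move_arm", "arguments": {"moves": [{"delta_pos":[0,0,-0.05],"rotation":[0,0,0],"jaw":50},{"delta_pos":[0,0,-0.2],"rotation":[0,0,0],"jaw":50},{"delta_pos":[0,0,-0.5],"rotation":[0,0,0],"jaw":50},{"delta_pos":[0,0,-0.5],"rotation":[0,0,0],"jaw":50},{"delta_pos":[0,0,-0.5],"rotation":[0,0,0],"jaw":50}]}}

```text
time_s: 5.4
tcp_pos: [0.4454, 0.007, 0.1119]
ee_rot: [0.041, 0.999, -0.0, 0.0]
force: [-0.3, -0.4, -1.0]
gripper_width: 0.0544
```

```bash
python3 - <<'E'
from h import *
p,d=robot.camera("side");a=p[100:300,230:430,::-1];cv2.imwrite("pics/s2.png",cv2.resize(a,None,fx=3,fy=3,interpolation=2))
E
python3 go.py t .085 .05 .1
```

```text
t 5.45 pos [0.4448 0.0071 0.1111] d [-0.672, 1.4181, 0.0547] r [0.0, -0.0002, 0.0011] w 0.0541 F [-0.5 -0.7 -0. ] j6 -1.72
[0.6021246  0.27871144]
```

View pics/s2.png

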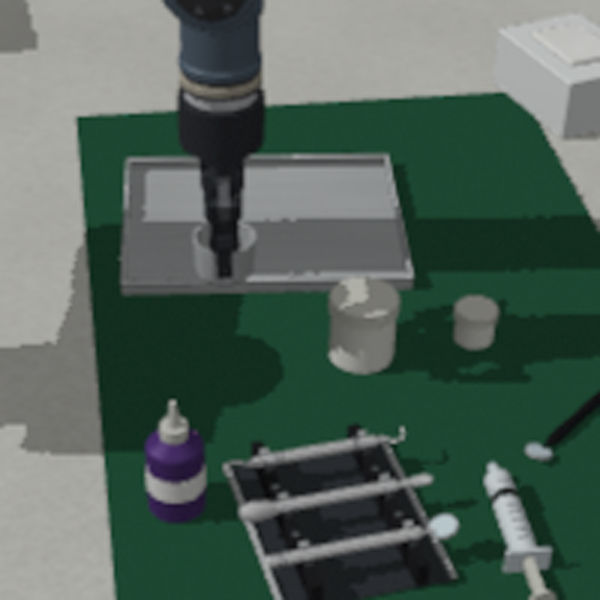

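>>> {"name": "move_arm", "arguments": {"moves": [{"delta_pos":[-0.2,0.3,0],"rotation":[0,0,0],"jaw":50},{"delta_pos":[-0.4,0.6,0],"rotation":[0,0,0],"jaw":50},{"delta_pos":[-0.6,0.9,0],"rotation":[0,0,0],"jaw":50},{"delta_pos":[-0.67,1.0,0],"rotation":[0,0,0],"jaw":50},{"delta_pos":[-0.67,1.0,0],"rotation":[0,0,0],"jaw":50}]}}

```text
time_s: 6.08
tcp_pos: [0.5971, 0.1982, 0.1091]
ee_rot: [0.039, 0.999, 0.0, 0.0]
force: [-1.0, -0.0, -0.9]
gripper_width: 0.0542
```

```bash
python3 go.py t .085 .05 .017
```

```text
t 6.08 pos [0.5971 0.1982 0.1091] d [0.0065, 0.4031, 0.4606] r [0.0001, 0.0, 0.0017] w 0.0542 F [-1.  -0.  -0.9] j6 -1.35
[0.6021246  0.27871144]
```

>>> {"name": "move_arm", "arguments": {"moves": [{"delta_pos":[0,0.3,0],"rotation":[0,0,0],"jaw":50},{"delta_pos":[0,0.4,0],"rotation":[0,0,0],"jaw":50},{"delta_pos":[0,0.4,0.1],"rotation":[0,0,0],"jaw":50},{"delta_pos":[0,0.4,0.25],"rotation":[0,0,0],"jaw":50},{"delta_pos":[0,0.4,0.4],"rotation":[0,0,0],"jaw":50},{"delta_pos":[0,0.4,0.4],"rotation":[0,0,0],"jaw":50},{"delta_pos":[0,0.4,0.4],"rotation":[0,0,0],"jaw":50}]}}

```text
time_s: 6.95
tcp_pos: [0.6021, 0.2737, 0.0311]
ee_rot: [0.042, 0.999, -0.0, -0.0]
force: [0.4, -0.9, -0.0]
gripper_width: 0.054
```

```bash
python3 go.py t .085 .05 .017
```

```text
t 6.95 pos [0.6021 0.2737 0.0311] d [0.0019, 0.0251, 0.0703] r [-0.0001, -0.0001, 0.0009] w 0.054 F [ 0.4 -0.9 -0. ] j6 -1.23
[0.6021246  0.27871144]
```

>>> {"name": "move_arm", "arguments": {"moves": [{"delta_pos":[0,0.02,0.04],"rotation":[0,0,0],"jaw":50},{"delta_pos":[0,0.02,0.065],"rotation":[0,0,0],"jaw":50},{"delta_pos":[0,0.02,0.07],"rotation":[0,0,0],"jaw":50},{"delta_pos":[0,0.02,0.07],"rotation":[0,0,0],"jaw":50}]}}

```text
time_s: 7.45
tcp_pos: [0.6025, 0.2791, 0.0174]
ee_rot: [0.041, 0.999, -0.0, 0.0]
force: [0.5, -0.3, -0.7]
gripper_width: 0.054
```

```bash
python3 go.py t .085 .05 .017
```

```text
t 7.45 pos [0.6025 0.2791 0.0174] d [0.0017, -0.0021, 0.0019] r [-0.0, 0.0, 0.0011] w 0.054 F [ 0.5 -0.3 -0.7] j6 -1.22
[0.6021246  0.27871144]
```

>>> {"name": "move_arm", "arguments": {"moves": [{"delta_pos":[0,0,0.01],"rotation":[0,0,0],"jaw":50},{"delta_pos":[0,0,0.01],"rotation":[0,0,0],"jaw":50},{"delta_pos":[0,0,0.01],"rotation":[0,0,0],"jaw":72},{"delta_pos":[0,0,0.01],"rotation":[0,0,0],"jaw":72},{"delta_pos":[0,0,0.01],"rotation":[0,0,0],"jaw":72},{"delta_pos":[0,0,-0.1],"rotation":[0,0,0],"jaw":72},{"delta_pos":[0,0,-0.4],"rotation":[0,0,0],"jaw":80},{"delta_pos":[0,0,-0.5],"rotation":[0,0,0],"jaw":80},{"delta_pos":[0,-0.3,-0.5],"rotation":[0,0,0],"jaw":80},{"delta_pos":[-0.15,-0.6,-0.5],"rotation":[0,0,0],"jaw":80},{"delta_pos":[-0.3,-0.9,-0.5],"rotation":[0,0,0],"jaw":80},{"delta_pos":[-0.3,-0.9,-0.5],"rotation":[0,0,0],"jaw":80}]}}

```text
time_s: 8.95
tcp_pos: [0.6495, 0.0903, 0.1184]
ee_rot: [0.044, 0.999, -0.0, 0.001]
force: [-0.0, 0.2, 0.4]
gripper_width: 0.0798
```

```bash
python3 go.py .692 .007 .11 -.089
```

```text
t 8.95 pos [0.6495 0.0903 0.1184] d [-0.2479, -0.3962, 0.0429] r [-0.0001, 0.0004, 0.0002] w 0.0798 F [-0.   0.2  0.4] j6 -1.51
```

>>> {"name": "move_arm", "arguments": {"moves": [{"delta_pos":[-0.25,-0.396,0.04],"rotation":[0,0,0],"jaw":80},{"delta_pos":[-0.25,-0.396,0.04],"rotation":[0,0,0],"jaw":80},{"delta_pos":[-0.25,-0.396,0.04],"rotation":[0,0,0],"jaw":80},{"delta_pos":[-0.25,-0.396,0.04],"rotation":[0,0,0],"jaw":80}]}}

```text
time_s: 9.45
tcp_pos: [0.6898, 0.0131, 0.1093]
ee_rot: [0.041, 0.999, 0.0, -0.001]
force: [0.2, 0.3, -0.0]
gripper_width: 0.0799
```

```bash
python3 go.py .692 .007 .02 -.089; python3 - <<'E'
from h import *
p,d=robot.camera("top");a=p[130:310,90:330,::-1];cv2.imwrite("pics/t3.png",cv2.resize(a,None,fx=3,fy=3,interpolation=2))
E
```

```text
t 9.45 pos [0.6898 0.0131 0.1093] d [-0.0143, -0.0301, 0.4467] r [0.0001, -0.0002, 0.0012] w 0.0799 F [ 0.2  0.3 -0. ] j6 -1.63
```

View pics/t3.png

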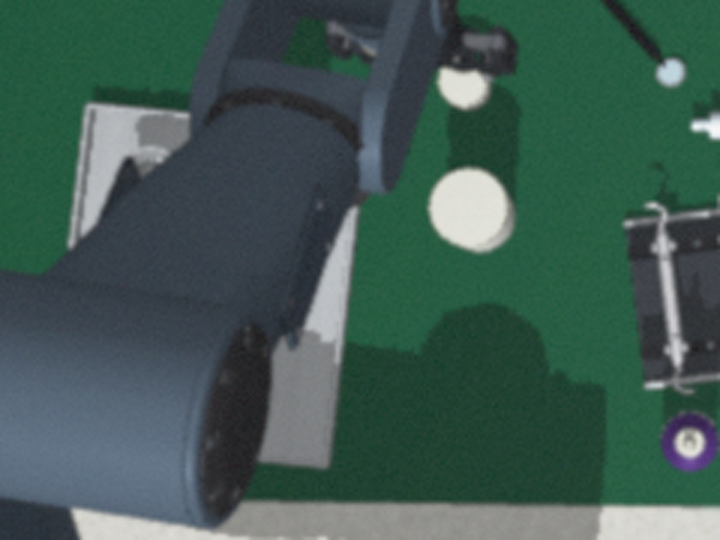

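>>> {"name": "move_arm", "arguments": {"moves": [{"delta_pos":[-0.013,-0.025,0.2],"rotation":[0,0,0],"jaw":80},{"delta_pos":[-0.013,-0.025,0.4],"rotation":[0,0,0],"jaw":80},{"delta_pos":[-0.013,-0.025,0.45],"rotation":[0,0,0],"jaw":80},{"delta_pos":[-0.013,-0.025,0.45],"rotation":[0,0,0],"jaw":80},{"delta_pos":[-0.013,-0.025,0.45],"rotation":[0,0,0],"jaw":35},{"delta_pos":[-0.013,-0.025,0.45],"rotation":[0,0,0],"jaw":35},{"delta_pos":[-0.013,-0.025,0.45],"rotation":[0,0,0],"jaw":35},{"delta_pos":[-0.013,-0.025,0.45],"rotation":[0,0,0],"jaw":35},{"delta_pos":[-0.013,-0.025,0.45],"rotation":[0,0,0],"jaw":35},{"delta_pos":[-0.013,-0.025,0.45],"rotation":[0,0,0],"jaw":35}]}}

```text
time_s: 10.75
tcp_pos: [0.6942, 0.0064, 0.0213]
ee_rot: [0.041, 0.999, -0.0, 0.001]
force: [-0.7, 0.9, 6.3]
gripper_width: 0.0408
```

```bash
python3 go.py .692 .007 .02 -.089; python3 go.py t .085 -.05 .11
```

```text
t 10.75 pos [0.6942 0.0064 0.0213] d [0.011, 0.0021, 0.0062] r [0.0, 0.0005, 0.001] w 0.0408 F [-0.7  0.9  6.3] j6 -1.64
t 10.75 pos [0.6942 0.0064 0.0213] d [0.573, 0.819, -0.4454] r [0.0, 0.0005, 0.0011] w 0.0408 F [-0.7  0.9  6.3] j6 -1.64
[0.5931965  0.17911079]
```

>>> {"name": "move_arm", "arguments": {"moves": [{"delta_pos":[0,0,-0.1],"rotation":[0,0,0],"jaw":35},{"delta_pos":[0,0,-0.3],"rotation":[0,0,0],"jaw":35},{"delta_pos":[0,0,-0.48],"rotation":[0,0,0],"jaw":35},{"delta_pos":[0.1,0.3,-0.48],"rotation":[0,0,0],"jaw":35},{"delta_pos":[0.35,0.55,-0.48],"rotation":[0,0,0],"jaw":35},{"delta_pos":[0.573,0.819,-0.48],"rotation":[0,0,0],"jaw":35},{"delta_pos":[0.573,0.819,-0.48],"rotation":[0,0,0],"jaw":35},{"delta_pos":[0.573,0.819,-0.48],"rotation":[0,0,0],"jaw":35},{"delta_pos":[0.573,0.819,-0.3],"rotation":[0,0,0],"jaw":35},{"delta_pos":[0.573,0.819,-0.1],"rotation":[0,0,0],"jaw":35},{"delta_pos":[0.573,0.819,-0.04],"rotation":[0,0,0],"jaw":35},{"delta_pos":[0.573,0.819,-0.04],"rotation":[0,0,0],"jaw":35}]}}

```text
time_s: 12.25
tcp_pos: [0.5931, 0.1779, 0.0269]
ee_rot: [0.042, 0.999, -0.0, -0.0]
force: [-0.2, 0.3, -0.5]
gripper_width: 0.0408
```

```bash
python3 go.py t .085 -.05 .0235
```

```text
t 12.25 pos [0.5931 0.1779 0.0269] d [-0.0002, 0.0059, 0.017] r [-0.0, -0.0001, 0.0008] w 0.0408 F [-0.2  0.3 -0.5] j6 -1.38
[0.5931965  0.17911079]
```

Lower, release, rise, head toward the rack.

>>> {"name": "move_arm", "arguments": {"moves": [{"delta_pos":[0,0,0.017],"rotation":[0,0,0],"jaw":35},{"delta_pos":[0,0,0.02],"rotation":[0,0,0],"jaw":35},{"delta_pos":[0,0,0.02],"rotation":[0,0,0],"jaw":60},{"delta_pos":[0,0,0.02],"rotation":[0,0,0],"jaw":60},{"delta_pos":[0,0,0.02],"rotation":[0,0,0],"jaw":60},{"delta_pos":[0,0,-0.1],"rotation":[0,0,0],"jaw":60},{"delta_pos":[0,0,-0.4],"rotation":[0,0,0],"jaw":60},{"delta_pos":[0,0,-0.6],"rotation":[0,0,0],"jaw":60},{"delta_pos":[0.1,-0.3,-0.6],"rotation":[0,0,0],"jaw":30},{"delta_pos":[0.2,-0.6,-0.6],"rotation":[0,0,0],"jaw":30},{"delta_pos":[0.3,-0.9,-0.6],"rotation":[0,0,0],"jaw":30},{"delta_pos":[0.3,-0.9,-0.6],"rotation":[0,0,0],"jaw":30}]}}

```text
time_s: 13.75
tcp_pos: [0.5159, 0.0016, 0.1475]
ee_rot: [0.044, 0.999, -0.0, -0.001]
force: [0.2, -0.5, -0.2]
gripper_width: 0.0296
```

```bash
python3 go.py .520 -.296 .13 .127
```

```text
t 13.75 pos [0.5159 0.0016 0.1475] d [-0.1515, -1.4803, 0.0876] r [-0.0, -0.0003, -0.0342] w 0.0296 F [ 0.2 -0.5 -0.2] j6 -1.7
```

>>> {"name": "move_arm", "arguments": {"moves": [{"delta_pos":[-0.04,-0.3,0],"rotation":[0,0,-0.0342],"jaw":30},{"delta_pos":[-0.08,-0.6,0],"rotation":[0,0,-0.0342],"jaw":30},{"delta_pos":[-0.12,-0.9,0],"rotation":[0,0,-0.0342],"jaw":30},{"delta_pos":[-0.12,-1.0,0],"rotation":[0,0,-0.0342],"jaw":30}]}}

```text
time_s: 14.25
tcp_pos: [0.5267, -0.1998, 0.1476]
ee_rot: [-0.065, 0.998, -0.001, 0.001]
force: [-0.8, -0.0, -0.2]
gripper_width: 0.03
```

```bash
python3 go.py .520 -.296 .08 .127
```

```text
t 14.25 pos [ 0.5267 -0.1998  0.1476] d [0.0962, -0.4719, 0.3387] r [-0.0003, 0.0004, 0.0005] w 0.03 F [-0.8 -0.  -0.2] j6 -2.26
```

>>> {"name": "move_arm", "arguments": {"moves": [{"delta_pos":[0.096,-0.3,0],"rotation":[0,0,0],"jaw":30},{"delta_pos":[0.096,-0.47,0.1],"rotation":[0,0,0],"jaw":30},{"delta_pos":[0.096,-0.47,0.3],"rotation":[0,0,0],"jaw":30},{"delta_pos":[0.096,-0.47,0.34],"rotation":[0,0,0],"jaw":30},{"delta_pos":[0.096,-0.47,0.34],"rotation":[0,0,0],"jaw":30}]}}

```text
time_s: 14.88
tcp_pos: [0.5185, -0.2908, 0.0791]
ee_rot: [-0.067, 0.998, 0.001, -0.001]
force: [-0.3, -0.1, 0.5]
gripper_width: 0.0297
```

```bash
python3 go.py .520 -.296 .026 .127; python3 - <<'E'
from h import *
p,d=robot.camera("side");a=p[200:330,250:450,::-1];cv2.imwrite("pics/s4.png",cv2.resize(a,None,fx=4,fy=4,interpolation=2))
p,d=robot.camera("top");a=p[130:310,90:390,::-1];cv2.imwrite("pics/t4.png",cv2.resize(a,None,fx=2.6,fy=2.6,interpolation=2))
E
```

```text
t 14.88 pos [ 0.5185 -0.2908  0.0791] d [-0.004, -0.0274, 0.2653] r [0.0002, -0.0002, 0.0011] w 0.0297 F [-0.3 -0.1  0.5] j6 -2.4
```

View pics/s4.png

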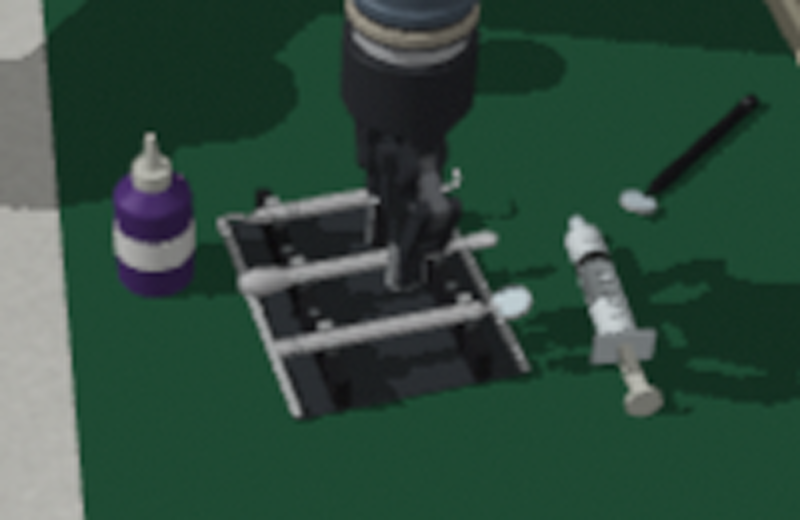

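View pics/t4.png

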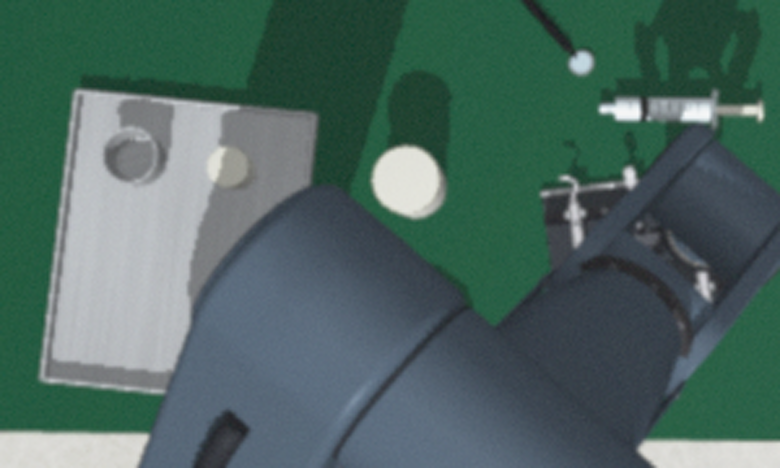

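```bash
python3 - <<'E'
from h import *
P=[[.520,-.296,.034],[.5125,-.2365,.034],[.505,-.177,.034],[.5185,-.2908,.079]]
print(((proj("side",P)-[250,200])*4).round(0))
print(((proj("top",P)-[220,140])*4).round(0))
E
```

```text
[[392. 326.]
 [364. 262.]
 [337. 202.]
 [392. 267.]]
[[553. 334.]
 [462. 344.]
 [371. 355.]
 [549. 331.]]
```

>>> {"name": "move_arm", "arguments": {"moves": [{"delta_pos":[-0.004,-0.022,0.05],"rotation":[0,0,0],"jaw":30},{"delta_pos":[-0.004,-0.022,0.15],"rotation":[0,0,0],"jaw":30},{"delta_pos":[-0.004,-0.022,0.23],"rotation":[0,0,0],"jaw":30},{"delta_pos":[-0.004,-0.022,0.265],"rotation":[0,0,0],"jaw":30},{"delta_pos":[-0.004,-0.022,0.265],"rotation":[0,0,0],"jaw":30},{"delta_pos":[-0.004,-0.022,0.265],"rotation":[0,0,0],"jaw":30}], "newtons": 80}}

```text
time_s: 15.72
tcp_pos: [0.5202, -0.2969, 0.0267]
ee_rot: [-0.066, 0.998, -0.0, 0.0]
force: [-0.6, -0.0, -0.5]
gripper_width: 0.0297
```

```bash
python3 go.py .520 -.296 .026 .127
```

```text
t 15.72 pos [ 0.5202 -0.2969  0.0267] d [0.0004, 0.0044, 0.0037] r [-0.0001, 0.0001, 0.0009] w 0.0297 F [-0.6 -0.  -0.5] j6 -2.41
```

>>> {"name": "move_arm", "arguments": {"moves": [{"delta_pos":[0,0.004,0],"rotation":[0,0,0],"jaw":5},{"delta_pos":[0,0.004,0],"rotation":[0,0,0],"jaw":5},{"delta_pos":[0,0.004,0],"rotation":[0,0,0],"jaw":5},{"delta_pos":[0,0.004,0],"rotation":[0,0,0],"jaw":5},{"delta_pos":[0,0.004,0],"rotation":[0,0,0],"jaw":5}], "newtons": 80}}

```text
time_s: 16.35
tcp_pos: [0.5205, -0.2969, 0.0272]
ee_rot: [-0.066, 0.998, -0.001, 0.001]
force: [-0.6, -3.6, 6.0]
gripper_width: 0.007
```

```bash
python3 go.py .520 -.296 .026 .127
```

```text
t 16.35 pos [ 0.5205 -0.2969  0.0272] d [0.0018, 0.0049, 0.0058] r [-0.0004, 0.0003, 0.0009] w 0.007 F [-0.6 -3.6  6. ] j6 -2.41
```

>>> {"name": "move_arm", "arguments": {"moves": [{"delta_pos":[0,0,-0.01],"rotation":[0,0,0],"jaw":5},{"delta_pos":[0,0,-0.03],"rotation":[0,0,0],"jaw":5},{"delta_pos":[0,0,-0.06],"rotation":[0,0,0],"jaw":5},{"delta_pos":[0,0,-0.1],"rotation":[0,0,0],"jaw":5},{"delta_pos":[0,0,-0.15],"rotation":[0,0,0],"jaw":5},{"delta_pos":[0,0,-0.15],"rotation":[0,0,0],"jaw":5}]}}

```text
time_s: 17.1
tcp_pos: [0.5201, -0.2957, 0.0575]
ee_rot: [-0.066, 0.998, -0.0, 0.001]
force: [-0.3, -0.3, 0.3]
gripper_width: 0.0065
```

```bash
python3 go.py .520 -.296 .026 .127; python3 - <<'E'
from h import *
p,d=robot.camera("side");a=p[200:330,250:450,::-1];cv2.imwrite("pics/s5.png",cv2.resize(a,None,fx=4,fy=4,interpolation=2))
E
```

```text
t 17.1 pos [ 0.5201 -0.2957  0.0575] d [0.001, -0.0012, 0.1574] r [-0.0001, 0.0002, 0.0009] w 0.0065 F [-0.3 -0.3  0.3] j6 -2.41
```

View pics/s5.png

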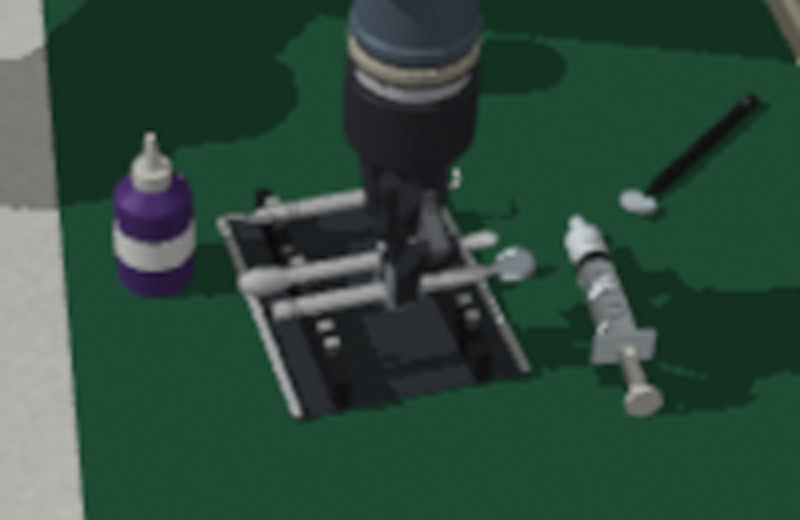

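```bash
python3 go.py t -.045 .05 .14
```

```text
t 17.15 pos [ 0.5199 -0.2956  0.057 ] d [-0.1533, 2.9349, -0.416] r [-0.0, 0.0001, 0.0353] w 0.0065 F [ 0.1 -0.  -0.3] j6 -2.41
[0.47264376 0.29031797]
```

>>> {"name": "move_arm", "arguments": {"moves": [{"delta_pos":[0,0,-0.25],"rotation":[0,0,0],"jaw":5},{"delta_pos":[0,0,-0.45],"rotation":[0,0,0],"jaw":5},{"delta_pos":[0,0.2,-0.45],"rotation":[0,0,0],"jaw":5},{"delta_pos":[0,0.5,-0.45],"rotation":[0,0,0.02],"jaw":5},{"delta_pos":[-0.05,0.8,-0.45],"rotation":[0,0,0.035],"jaw":5},{"delta_pos":[-0.05,1.0,-0.45],"rotation":[0,0,0.035],"jaw":5}]}}

```text
time_s: 17.9
tcp_pos: [0.5024, -0.0935, 0.1462]
ee_rot: [0.043, 0.999, 0.0, -0.0]
force: [0.7, 1.0, -0.7]
gripper_width: 0.0067
```

>>> {"name": "move_arm", "arguments": {"moves": [{"delta_pos":[0.1,0.3,0],"rotation":[0,0,0],"jaw":5},{"delta_pos":[0.1,0.6,0],"rotation":[0,0,0],"jaw":5},{"delta_pos":[0.1,0.9,0],"rotation":[0,0,0],"jaw":5},{"delta_pos":[0.1,1.0,0],"rotation":[0,0,0],"jaw":5}]}}

```text
time_s: 18.4
tcp_pos: [0.5, 0.1081, 0.1462]
ee_rot: [0.042, 0.999, 0.0, -0.0]
force: [0.6, -1.0, -0.7]
gripper_width: 0.0067
```

```bash
python3 go.py t -.045 .05 .05
```

```text
t 18.4 pos [0.5    0.1081 0.1462] d [0.2118, 0.8963, 0.4818] r [0.0001, -0.0001, 0.0009] w 0.0067 F [ 0.6 -1.  -0.7] j6 -1.49
[0.47264376 0.29031797]
```

>>> {"name": "move_arm", "arguments": {"moves": [{"delta_pos":[0.1,0.3,0],"rotation":[0,0,0],"jaw":5},{"delta_pos":[0.2,0.6,0],"rotation":[0,0,0],"jaw":5},{"delta_pos":[0.21,0.87,0],"rotation":[0,0,0],"jaw":5},{"delta_pos":[0.21,0.88,0],"rotation":[0,0,0],"jaw":5},{"delta_pos":[0.21,0.88,0.2],"rotation":[0,0,0],"jaw":5},{"delta_pos":[0.21,0.88,0.4],"rotation":[0,0,0],"jaw":5},{"delta_pos":[0.21,0.88,0.58],"rotation":[0,0,0],"jaw":5},{"delta_pos":[0.21,0.88,0.58],"rotation":[0,0,0],"jaw":5}]}}

```text
time_s: 19.4
tcp_pos: [0.472, 0.2819, 0.0279]
ee_rot: [0.044, 0.999, -0.001, -0.003]
force: [-0.2, -0.3, -0.3]
gripper_width: 0.0066
```

```bash
python3 go.py t -.045 .05 .008;python3 - <<'E'
from h import *
p,d=robot.camera("side");a=p[130:260,250:450,::-1];cv2.imwrite("pics/s6.png",cv2.resize(a,None,fx=4,fy=4,interpolation=2))
E
```

```text
t 19.4 pos [0.472  0.2819 0.0279] d [-0.0001, 0.0424, 0.0993] r [-0.0005, -0.0011, 0.0001] w 0.0066 F [-0.2 -0.3 -0.3] j6 -1.15
[0.47264376 0.29031797]
```

View pics/s6.png

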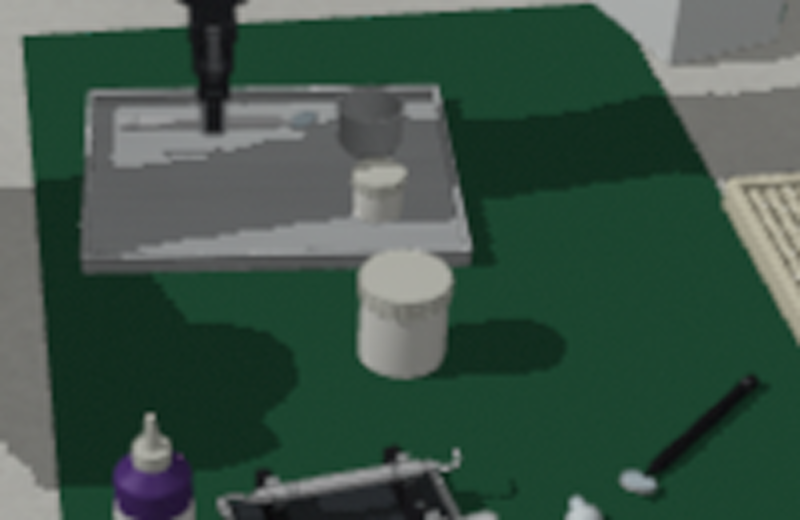

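>>> {"name": "move_arm", "arguments": {"moves": [{"delta_pos":[0,0.03,0.04],"rotation":[0,0,0],"jaw":5},{"delta_pos":[0,0.03,0.08],"rotation":[0,0,0],"jaw":5},{"delta_pos":[0,0.03,0.1],"rotation":[0,0,0],"jaw":5},{"delta_pos":[0,0.03,0.1],"rotation":[0,0,0],"jaw":5}]}}

```text
time_s: 19.95
tcp_pos: [0.4747, 0.2897, 0.0103]
ee_rot: [0.044, 0.999, -0.0, -0.0]
force: [-0.1, 0.5, 0.1]
gripper_width: 0.0067
```

```bash
python3 go.py t -.045 .05 .008
```

```text
t 19.95 pos [0.4747 0.2897 0.0103] d [0.0103, 0.0021, 0.0113] r [-0.0, -0.0, 0.0003] w 0.0067 F [-0.1  0.5  0.1] j6 -1.14
[0.47264376 0.29031797]
```

>>> {"name": "move_arm", "arguments": {"moves": [{"delta_pos":[0,0,0.01],"rotation":[0,0,0],"jaw":5},{"delta_pos":[0,0,0.018],"rotation":[0,0,0],"jaw":5},{"delta_pos":[0,0,0.018],"rotation":[0,0,0],"jaw":5},{"delta_pos":[0,0,0.018],"rotation":[0,0,0],"jaw":14},{"delta_pos":[0,0,0.018],"rotation":[0,0,0],"jaw":22},{"delta_pos":[0,0,0.018],"rotation":[0,0,0],"jaw":30},{"delta_pos":[0,0,0.018],"rotation":[0,0,0],"jaw":30},{"delta_pos":[0,0,-0.1],"rotation":[0,0,0],"jaw":30},{"delta_pos":[0,0,-0.4],"rotation":[0,0,0],"jaw":30},{"delta_pos":[0,0,-0.7],"rotation":[0,0,0],"jaw":30},{"delta_pos":[0,-0.3,-0.7],"rotation":[0,0,0],"jaw":30},{"delta_pos":[0,-0.6,-0.7],"rotation":[0,0,0],"jaw":30}]}}

```text
time_s: 21.45
tcp_pos: [0.4648, 0.1696, 0.1516]
ee_rot: [0.042, 0.999, 0.0, 0.002]
force: [1.4, -0.5, -0.8]
gripper_width: 0.0301
```

```bash
python3 go.py .505 -.177 .14 .125
```

```text
t 21.45 pos [0.4648 0.1696 0.1516] d [-0.3465, -1.7098, 0.0584] r [0.0, 0.0006, -0.0334] w 0.0301 F [ 1.4 -0.5 -0.8] j6 -1.36
```

>>> {"name": "move_arm", "arguments": {"moves": [{"delta_pos":[-0.05,-0.3,0],"rotation":[0,0,-0.0334],"jaw":30},{"delta_pos":[-0.1,-0.6,0],"rotation":[0,0,-0.0334],"jaw":30},{"delta_pos":[-0.2,-0.9,0],"rotation":[0,0,-0.0334],"jaw":30},{"delta_pos":[-0.3,-1.0,0],"rotation":[0,0,-0.0334],"jaw":30},{"delta_pos":[-0.3,-1.0,0],"rotation":[0,0,-0.0334],"jaw":30}]}}

```text
time_s: 22.08
tcp_pos: [0.5086, -0.037, 0.1506]
ee_rot: [-0.059, 0.998, -0.001, 0.001]
force: [-0.4, -0.4, -0.5]
gripper_width: 0.0302
```

```bash
python3 go.py .505 -.177 .08 .125; python3 - <<'E'
from h import *
p,d=robot.camera("top");a=p[130:310,90:390,::-1];cv2.imwrite("pics/t7.png",cv2.resize(a,None,fx=2.6,fy=2.6,interpolation=2))
E
```

```text
t 22.07 pos [ 0.5086 -0.037   0.1506] d [0.1016, -0.6925, 0.3535] r [-0.0002, 0.0004, -0.0011] w 0.0302 F [-0.4 -0.4 -0.5] j6 -1.98
```

View pics/t7.png

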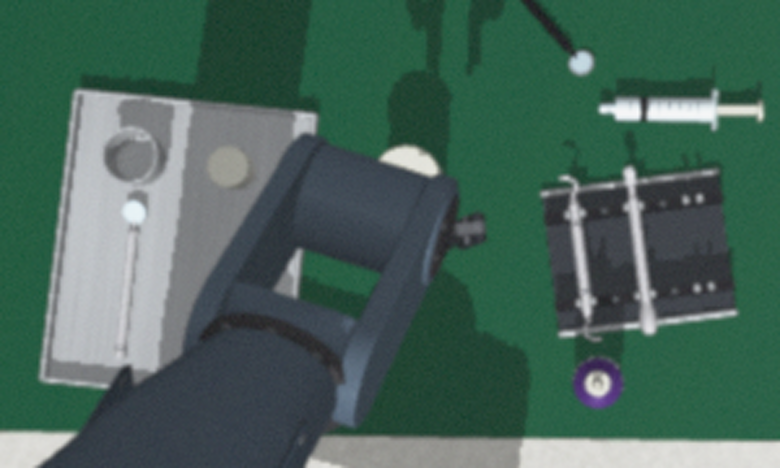

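>>> {"name": "move_arm", "arguments": {"moves": [{"delta_pos":[0.05,-0.3,0],"rotation":[0,0,-0.001],"jaw":30},{"delta_pos":[0.1,-0.6,0],"rotation":[0,0,-0.001],"jaw":30},{"delta_pos":[0.1,-0.69,0],"rotation":[0,0,-0.001],"jaw":30},{"delta_pos":[0.1,-0.69,0.2],"rotation":[0,0,-0.001],"jaw":30},{"delta_pos":[0.1,-0.69,0.35],"rotation":[0,0,-0.001],"jaw":30},{"delta_pos":[0.1,-0.69,0.35],"rotation":[0,0,-0.001],"jaw":30},{"delta_pos":[0.1,-0.69,0.35],"rotation":[0,0,-0.001],"jaw":30}]}}

```text
time_s: 23.0
tcp_pos: [0.504, -0.1727, 0.081]
ee_rot: [-0.065, 0.998, -0.0, 0.0]
force: [0.9, 0.2, -0.2]
gripper_width: 0.0301
```

```bash
python3 go.py .505 -.177 .026 .125
```

```text
t 23.0 pos [ 0.504  -0.1727  0.081 ] d [-0.0023, -0.022, 0.2751] r [-0.0, 0.0001, 0.0008] w 0.0301 F [ 0.9  0.2 -0.2] j6 -2.24
```

>>> {"name": "move_arm", "arguments": {"moves": [{"delta_pos":[-0.002,-0.015,0.05],"rotation":[0,0,0],"jaw":30},{"delta_pos":[-0.002,-0.015,0.15],"rotation":[0,0,0],"jaw":30},{"delta_pos":[-0.002,-0.015,0.23],"rotation":[0,0,0],"jaw":30},{"delta_pos":[-0.002,-0.015,0.275],"rotation":[0,0,0],"jaw":30},{"delta_pos":[-0.002,-0.015,0.275],"rotation":[0,0,0],"jaw":30},{"delta_pos":[-0.002,-0.015,0.275],"rotation":[0,0,0],"jaw":30}]}}

```text
time_s: 23.75
tcp_pos: [0.5047, -0.1768, 0.0256]
ee_rot: [-0.064, 0.998, -0.0, 0.0]
force: [0.7, 0.5, -0.3]
gripper_width: 0.03
```

```bash
python3 go.py .505 -.177 .026 .125
```

```text
t 23.75 pos [ 0.5047 -0.1768  0.0256] d [-0.0012, -0.0012, -0.0019] r [-0.0001, 0.0001, 0.0006] w 0.03 F [ 0.7  0.5 -0.3] j6 -2.25
```

>>> {"name": "move_arm", "arguments": {"moves": [{"delta_pos":[0,0,0],"rotation":[0,0,0],"jaw":5},{"delta_pos":[0,0,0],"rotation":[0,0,0],"jaw":5},{"delta_pos":[0,0,0],"rotation":[0,0,0],"jaw":5},{"delta_pos":[0,0,0],"rotation":[0,0,0],"jaw":5},{"delta_pos":[0,0,0],"rotation":[0,0,0],"jaw":5},{"delta_pos":[0,0,-0.01],"rotation":[0,0,0],"jaw":5},{"delta_pos":[0,0,-0.03],"rotation":[0,0,0],"jaw":5},{"delta_pos":[0,0,-0.06],"rotation":[0,0,0],"jaw":5},{"delta_pos":[0,0,-0.1],"rotation":[0,0,0],"jaw":5},{"delta_pos":[0,0,-0.15],"rotation":[0,0,0],"jaw":5},{"delta_pos":[0,0,-0.15],"rotation":[0,0,0],"jaw":5}]}}

```text
time_s: 25.12
tcp_pos: [0.5048, -0.1765, 0.0564]
ee_rot: [-0.064, 0.998, -0.0, 0.001]
force: [0.4, -0.7, -1.4]
gripper_width: 0.0069
```

```bash
python3 go.py t -.045 0 .14; python3 - <<'E'
from h import *
p,d=robot.camera("side");a=p[200:330,250:450,::-1];cv2.imwrite("pics/s8.png",cv2.resize(a,None,fx=4,fy=4,interpolation=2))
E
```

```text
t 25.12 pos [ 0.5048 -0.1765  0.0564] d [-0.0867, 2.091, -0.4196] r [-0.0001, 0.0002, 0.0347] w 0.0069 F [ 0.4 -0.7 -1.4] j6 -2.25
[0.46817971 0.24051764]
```

View pics/s8.png

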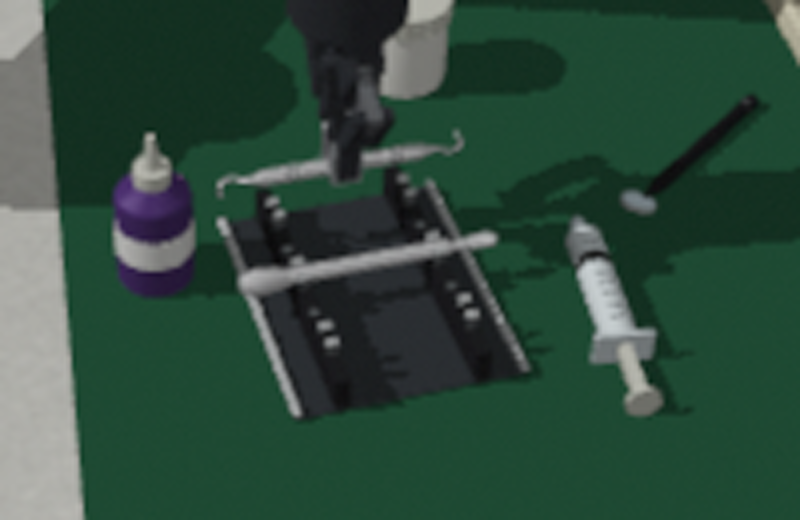

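>>> {"name": "move_arm", "arguments": {"moves": [{"delta_pos":[0,0,-0.25],"rotation":[0,0,0],"jaw":5},{"delta_pos":[0,0,-0.45],"rotation":[0,0,0],"jaw":5},{"delta_pos":[0,0.3,-0.45],"rotation":[0,0,0.02],"jaw":5},{"delta_pos":[-0.05,0.6,-0.45],"rotation":[0,0,0.035],"jaw":5},{"delta_pos":[-0.05,0.9,-0.45],"rotation":[0,0,0.035],"jaw":5},{"delta_pos":[-0.05,1.0,-0.45],"rotation":[0,0,0.035],"jaw":5}]}}

```text
time_s: 25.92
tcp_pos: [0.4866, 0.0263, 0.1451]
ee_rot: [0.044, 0.999, 0.0, -0.001]
force: [-0.1, 0.0, -1.1]
gripper_width: 0.0064
```

>>> {"name": "move_arm", "arguments": {"moves": [{"delta_pos":[0.1,0.3,0],"rotation":[0,0,0],"jaw":5},{"delta_pos":[0.1,0.6,0],"rotation":[0,0,0],"jaw":5},{"delta_pos":[0.1,0.7,0],"rotation":[0,0,0],"jaw":5},{"delta_pos":[0.1,0.7,0],"rotation":[0,0,0],"jaw":5}]}}

```text
time_s: 26.42
tcp_pos: [0.481, 0.1658, 0.1451]
ee_rot: [0.044, 0.999, 0.0, -0.0]
force: [-0.7, -0.3, 0.3]
gripper_width: 0.0068
```

```bash
python3 go.py t -.045 0 .03
```

```text
t 26.43 pos [0.481  0.1658 0.1451] d [0.0965, 0.3664, 0.5756] r [0.0, -0.0001, 0.0002] w 0.0068 F [-0.7 -0.3  0.3] j6 -1.37
[0.46817971 0.24051764]
```

>>> {"name": "move_arm", "arguments": {"moves": [{"delta_pos":[0.08,0.3,0],"rotation":[0,0,0],"jaw":5},{"delta_pos":[0.08,0.365,0],"rotation":[0,0,0],"jaw":5},{"delta_pos":[0.08,0.365,0.2],"rotation":[0,0,0],"jaw":5},{"delta_pos":[0.08,0.365,0.4],"rotation":[0,0,0],"jaw":5},{"delta_pos":[0.08,0.365,0.57],"rotation":[0,0,0],"jaw":5},{"delta_pos":[0.08,0.365,0.57],"rotation":[0,0,0],"jaw":5},{"delta_pos":[0.08,0.365,0.57],"rotation":[0,0,0],"jaw":5}]}}

```text
time_s: 27.3
tcp_pos: [0.473, 0.2378, 0.032]
ee_rot: [0.046, 0.999, 0.0, 0.0]
force: [-0.1, 0.4, -0.0]
gripper_width: 0.0067
```

```bash
python3 go.py t -.043 0 .008
```

```text
t 27.3 pos [0.473  0.2378 0.032 ] d [0.0155, 0.0115, 0.1202] r [0.0, 0.0001, -0.0004] w 0.0067 F [-0.1  0.4 -0. ] j6 -1.22
[0.47017172 0.24033908]
```

>>> {"name": "move_arm", "arguments": {"moves": [{"delta_pos":[0.01,0.005,0.05],"rotation":[0,0,0],"jaw":5},{"delta_pos":[0.01,0.005,0.1],"rotation":[0,0,0],"jaw":5},{"delta_pos":[0.01,0.005,0.125],"rotation":[0,0,0],"jaw":5},{"delta_pos":[0.01,0.005,0.125],"rotation":[0,0,0],"jaw":5},{"delta_pos":[0.01,0.005,0.125],"rotation":[0,0,0],"jaw":14},{"delta_pos":[0.01,0.005,0.125],"rotation":[0,0,0],"jaw":22},{"delta_pos":[0.01,0.005,0.125],"rotation":[0,0,0],"jaw":30},{"delta_pos":[0.01,0.005,0.125],"rotation":[0,0,0],"jaw":30},{"delta_pos":[0.01,0.005,0],"rotation":[0,0,0],"jaw":30},{"delta_pos":[0.01,0.005,-0.3],"rotation":[0,0,0],"jaw":30},{"delta_pos":[0.01,0.005,-0.58],"rotation":[0,0,0],"jaw":30},{"delta_pos":[0,-0.3,-0.58],"rotation":[0,0,0],"jaw":30}]}}

```text
time_s: 28.8
tcp_pos: [0.4713, 0.1813, 0.152]
ee_rot: [0.042, 0.999, 0.002, 0.007]
force: [1.7, -1.4, -0.9]
gripper_width: 0.0298
```

```bash
python3 go.py .5125 -.2365 .14 .125
```

```text
t 28.8 pos [0.4713 0.1813 0.152 ] d [-0.3814, -2.0641, 0.0574] r [0.0004, 0.0022, -0.0334] w 0.0298 F [ 1.7 -1.4 -0.9] j6 -1.34
```

>>> {"name": "move_arm", "arguments": {"moves": [{"delta_pos":[-0.05,-0.3,0],"rotation":[0,0,-0.0334],"jaw":30},{"delta_pos":[-0.1,-0.6,0],"rotation":[0,0,-0.0334],"jaw":30},{"delta_pos":[-0.2,-0.9,0],"rotation":[0,0,-0.0334],"jaw":30},{"delta_pos":[-0.3,-1.0,0],"rotation":[0,0,-0.0334],"jaw":30},{"delta_pos":[-0.3,-1.0,0],"rotation":[0,0,-0.0334],"jaw":30}]}}

```text
time_s: 29.42
tcp_pos: [0.5102, -0.0286, 0.1476]
ee_rot: [-0.057, 0.998, -0.001, 0.001]
force: [-0.4, -0.8, 0.3]
gripper_width: 0.03
```

```bash
python3 go.py .5125 -.2365 .08 .125
```

```text
t 29.43 pos [ 0.5102 -0.0286  0.1476] d [0.1084, -1.0333, 0.3388] r [-0.0002, 0.0004, -0.0016] w 0.03 F [-0.4 -0.8  0.3] j6 -1.96
```

>>> {"name": "move_arm", "arguments": {"moves": [{"delta_pos":[0.03,-0.3,0],"rotation":[0,0,-0.0015],"jaw":30},{"delta_pos":[0.06,-0.6,0],"rotation":[0,0,-0.0015],"jaw":30},{"delta_pos":[0.1,-0.9,0],"rotation":[0,0,-0.0015],"jaw":30},{"delta_pos":[0.1,-1.0,0],"rotation":[0,0,-0.0015],"jaw":30},{"delta_pos":[0.1,-1.0,0.2],"rotation":[0,0,-0.0015],"jaw":30},{"delta_pos":[0.1,-1.0,0.34],"rotation":[0,0,-0.0015],"jaw":30},{"delta_pos":[0.1,-1.0,0.34],"rotation":[0,0,-0.0015],"jaw":30}]}}

```text
time_s: 30.3
tcp_pos: [0.5102, -0.2241, 0.0773]
ee_rot: [-0.065, 0.998, 0.002, -0.003]
force: [1.1, 0.9, 0.3]
gripper_width: 0.0301
```

```bash
python3 go.py .5125 -.2365 .026 .125;python3 - <<'E'
from h import *
p,d=robot.camera("side");a=p[130:330,250:450,::-1];cv2.imwrite("pics/s9.png",cv2.resize(a,None,fx=3,fy=3,interpolation=2))
E
```

```text
t 30.3 pos [ 0.5102 -0.2241  0.0773] d [-0.0049, -0.0644, 0.2564] r [0.0008, -0.0008, 0.0007] w 0.0301 F [1.1 0.9 0.3] j6 -2.32
```

View pics/s9.png

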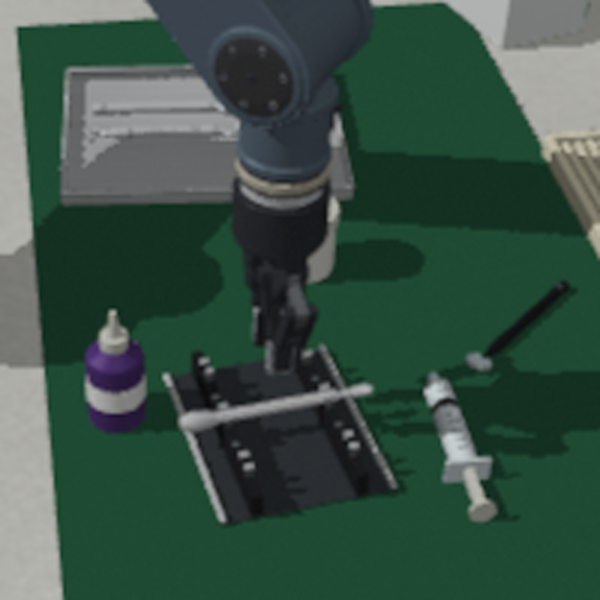

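>>> {"name": "move_arm", "arguments": {"moves": [{"delta_pos":[-0.005,-0.045,0],"rotation":[0,0,0],"jaw":30},{"delta_pos":[-0.005,-0.045,0],"rotation":[0,0,0],"jaw":30},{"delta_pos":[-0.005,-0.045,0.08],"rotation":[0,0,0],"jaw":30},{"delta_pos":[-0.005,-0.045,0.08],"rotation":[0,0,0],"jaw":30}]}}

```text
time_s: 30.85
tcp_pos: [0.5132, -0.235, 0.0621]
ee_rot: [-0.064, 0.998, 0.001, -0.001]
force: [-0.1, -0.6, 0.0]
gripper_width: 0.0304
```

```bash
python3 go.py .5125 -.2365 .026 .125
```

```text
t 30.85 pos [ 0.5132 -0.235   0.0621] d [0.0039, -0.0074, 0.1803] r [0.0003, -0.0004, 0.0005] w 0.0304 F [-0.1 -0.6  0. ] j6 -2.33
```

>>> {"name": "move_arm", "arguments": {"moves": [{"delta_pos":[0,-0.005,0.08],"rotation":[0,0,0],"jaw":30},{"delta_pos":[0,-0.005,0.15],"rotation":[0,0,0],"jaw":30},{"delta_pos":[0,-0.005,0.18],"rotation":[0,0,0],"jaw":30},{"delta_pos":[0,-0.005,0.18],"rotation":[0,0,0],"jaw":30},{"delta_pos":[0,-0.005,0.18],"rotation":[0,0,0],"jaw":30}]}}

```text
time_s: 31.48
tcp_pos: [0.5146, -0.2369, 0.0275]
ee_rot: [-0.064, 0.998, -0.0, 0.0]
force: [0.4, 0.1, -0.5]
gripper_width: 0.0298
```

```bash
python3 go.py .5125 -.2365 .026 .125
```

```text
t 31.48 pos [ 0.5146 -0.2369  0.0275] d [0.0102, 0.0031, 0.0073] r [-0.0001, 0.0001, 0.0005] w 0.0298 F [ 0.4  0.1 -0.5] j6 -2.33
```

>>> {"name": "move_arm", "arguments": {"moves": [{"delta_pos":[0.005,0,0.007],"rotation":[0,0,0],"jaw":30},{"delta_pos":[0.005,0,0.007],"rotation":[0,0,0],"jaw":5},{"delta_pos":[0.005,0,0.007],"rotation":[0,0,0],"jaw":5},{"delta_pos":[0.005,0,0.007],"rotation":[0,0,0],"jaw":5},{"delta_pos":[0.005,0,0.007],"rotation":[0,0,0],"jaw":5},{"delta_pos":[0.005,0,0.007],"rotation":[0,0,0],"jaw":5},{"delta_pos":[0.005,0,-0.01],"rotation":[0,0,0],"jaw":5},{"delta_pos":[0.005,0,-0.03],"rotation":[0,0,0],"jaw":5},{"delta_pos":[0.005,0,-0.06],"rotation":[0,0,0],"jaw":5},{"delta_pos":[0.005,0,-0.1],"rotation":[0,0,0],"jaw":5},{"delta_pos":[0.005,0,-0.15],"rotation":[0,0,0],"jaw":5},{"delta_pos":[0.005,0,-0.15],"rotation":[0,0,0],"jaw":5}], "newtons": 90}}

```text
time_s: 32.98
tcp_pos: [0.514, -0.2371, 0.0586]
ee_rot: [-0.064, 0.998, -0.001, 0.001]
force: [0.1, 0.4, -0.1]
gripper_width: 0.0065
```

```bash
python3 go.py t -.041 -.05 .14; python3 - <<'E'
from h import *
p,d=robot.camera("side");a=p[200:330,250:450,::-1];cv2.imwrite("pics/s10.png",cv2.resize(a,None,fx=4,fy=4,interpolation=2))
E
```

```text
t 32.98 pos [ 0.514  -0.2371  0.0586] d [-0.0443, 2.1487, -0.4101] r [-0.0002, 0.0003, 0.0346] w 0.0065 F [ 0.1  0.4 -0.1] j6 -2.33
[0.46769969 0.1903602 ]
```

View pics/s10.png

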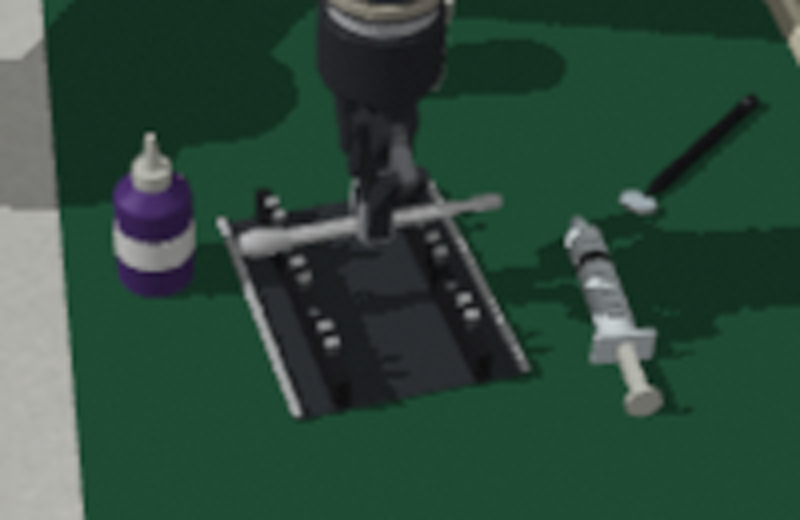

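Elevator held level at about (375,225). Carry it over.

>>> {"name": "move_arm", "arguments": {"moves": [{"delta_pos":[0,0,-0.25],"rotation":[0,0,0],"jaw":5},{"delta_pos":[0,0,-0.45],"rotation":[0,0,0],"jaw":5},{"delta_pos":[0,0.3,-0.45],"rotation":[0,0,0.02],"jaw":5},{"delta_pos":[-0.04,0.6,-0.45],"rotation":[0,0,0.035],"jaw":5},{"delta_pos":[-0.04,0.9,-0.45],"rotation":[0,0,0.035],"jaw":5},{"delta_pos":[-0.04,1.0,-0.45],"rotation":[0,0,0.035],"jaw":5}]}}

```text
time_s: 33.78
tcp_pos: [0.4938, -0.0342, 0.1471]
ee_rot: [0.044, 0.999, 0.001, -0.001]
force: [0.1, 0.2, -0.5]
gripper_width: 0.007
```

>>> {"name": "move_arm", "arguments": {"moves": [{"delta_pos":[0.1,0.3,0],"rotation":[0,0,0],"jaw":5},{"delta_pos":[0.1,0.6,0],"rotation":[0,0,0],"jaw":5},{"delta_pos":[0.1,0.7,0],"rotation":[0,0,0],"jaw":5},{"delta_pos":[0.1,0.7,0],"rotation":[0,0,0],"jaw":5}]}}

```text
time_s: 34.28
tcp_pos: [0.489, 0.1048, 0.1472]
ee_rot: [0.044, 0.999, -0.0, 0.0]
force: [0.7, 0.3, -1.3]
gripper_width: 0.0068
```

```bash
python3 go.py t -.041 -.05 .03
```

```text
t 34.27 pos [0.489  0.1048 0.1472] d [0.1446, 0.4169, 0.586] r [-0.0, 0.0001, 0.0001] w 0.0068 F [ 0.7  0.3 -1.3] j6 -1.49
[0.46769969 0.1903602 ]
```

>>> {"name": "move_arm", "arguments": {"moves": [{"delta_pos":[0.1,0.3,0],"rotation":[0,0,0],"jaw":5},{"delta_pos":[0.14,0.41,0],"rotation":[0,0,0],"jaw":5},{"delta_pos":[0.14,0.41,0.2],"rotation":[0,0,0],"jaw":5},{"delta_pos":[0.14,0.41,0.4],"rotation":[0,0,0],"jaw":5},{"delta_pos":[0.14,0.41,0.57],"rotation":[0,0,0],"jaw":5},{"delta_pos":[0.14,0.41,0.57],"rotation":[0,0,0],"jaw":5},{"delta_pos":[0.14,0.41,0.57],"rotation":[0,0,0],"jaw":5}]}}

```text
time_s: 35.15
tcp_pos: [0.4693, 0.1873, 0.034]
ee_rot: [0.047, 0.999, 0.0, 0.001]
force: [-0.3, 0.1, -0.3]
gripper_width: 0.0068
```

```bash
python3 go.py t -.041 -.05 .012
```

```text
t 35.15 pos [0.4693 0.1873 0.034 ] d [0.0096, 0.0147, 0.1099] r [0.0, 0.0002, -0.0006] w 0.0068 F [-0.3  0.1 -0.3] j6 -1.32
[0.46769969 0.1903602 ]
```

>>> {"name": "move_arm", "arguments": {"moves": [{"delta_pos":[0.005,0.01,0.05],"rotation":[0,0,0],"jaw":5},{"delta_pos":[0.005,0.01,0.09],"rotation":[0,0,0],"jaw":5},{"delta_pos":[0.005,0.01,0.12],"rotation":[0,0,0],"jaw":5},{"delta_pos":[0.005,0.01,0.125],"rotation":[0,0,0],"jaw":5},{"delta_pos":[0.005,0.01,0.125],"rotation":[0,0,0],"jaw":14},{"delta_pos":[0.005,0.01,0.125],"rotation":[0,0,0],"jaw":22},{"delta_pos":[0.005,0.01,0.125],"rotation":[0,0,0],"jaw":30},{"delta_pos":[0.005,0.01,0.125],"rotation":[0,0,0],"jaw":30},{"delta_pos":[0.005,0.01,0.05],"rotation":[0,0,0],"jaw":30},{"delta_pos":[0.005,0.01,-0.2],"rotation":[0,0,0],"jaw":30},{"delta_pos":[0.005,0.01,-0.5],"rotation":[0,0,0],"jaw":30},{"delta_pos":[0.005,0.01,-0.8],"rotation":[0,0,0],"jaw":30}]}}

```text
time_s: 36.65
tcp_pos: [0.4671, 0.19, 0.196]
ee_rot: [0.046, 0.999, 0.0, 0.0]
force: [0.7, 0.1, 0.3]
gripper_width: 0.0301
```

>>> {"name": "move_arm", "arguments": {"moves": [{"delta_pos":[0,-0.3,-0.2],"rotation":[0,0,0],"jaw":30},{"delta_pos":[0,-0.6,-0.2],"rotation":[0,0,0],"jaw":30},{"delta_pos":[0,-0.9,-0.2],"rotation":[0,0,0],"jaw":30},{"delta_pos":[0,-1,-0.2],"rotation":[0,0,0],"jaw":30},{"delta_pos":[0,-1,-0.2],"rotation":[0,0,0],"jaw":30}]}}

```text
time_s: 37.28
tcp_pos: [0.4489, -0.0105, 0.2342]
ee_rot: [0.048, 0.999, -0.0, 0.001]
force: [0.6, 0.4, 0.7]
gripper_width: 0.03
```

>>> {"name": "move_arm", "arguments": {"moves": [{"delta_pos":[0,-0.3,0],"rotation":[0,0,0],"jaw":30},{"delta_pos":[0,-0.6,0],"rotation":[0,0,0],"jaw":30},{"delta_pos":[0,-0.9,0],"rotation":[0,0,0],"jaw":30},{"delta_pos":[0,-1,0],"rotation":[0,0,0],"jaw":30},{"delta_pos":[0,-1,0],"rotation":[0,0,0],"jaw":30},{"delta_pos":[0,-1,0],"rotation":[0,0,0],"jaw":30}]}}

```text
time_s: 38.02
tcp_pos: [0.4306, -0.206, 0.2332]
ee_rot: [0.045, 0.999, 0.001, -0.001]
force: [-0.7, 0.1, 0.7]
gripper_width: 0.0303
```

```bash
python3 - <<'E'
from h import *
p,d=robot.camera("top");a=p[150:300,90:290,::-1];cv2.imwrite("pics/t11.png",cv2.resize(a,None,fx=4,fy=4,interpolation=2))
np.save("pics/t11d.npy",d)
p,d=robot.camera("side");a=p[130:260,250:450,::-1];cv2.imwrite("pics/s11.png",cv2.resize(a,None,fx=4,fy=4,interpolation=2))
print(robot.observe()['tcp_pos'],robot.observe()['time_s'])
E
```

```text
[ 0.43076449 -0.20608265  0.23329652] 38.125
```

View pics/t11.png

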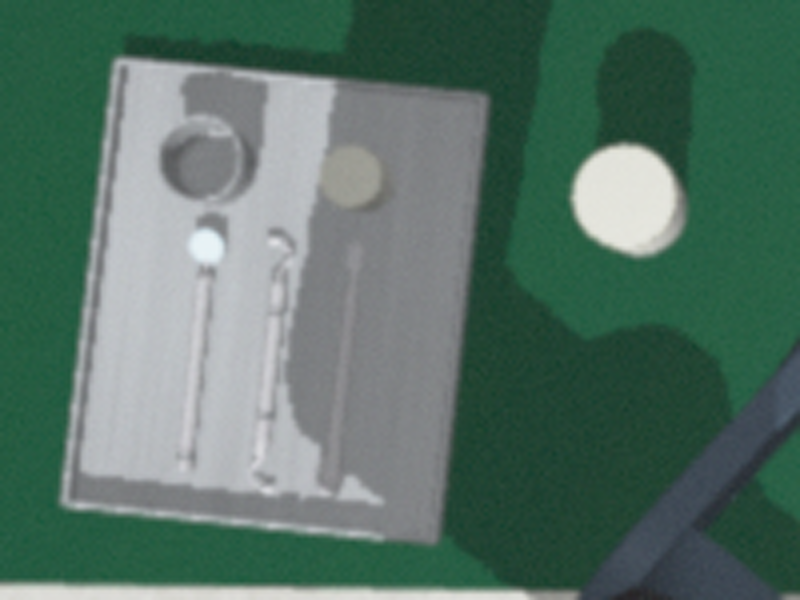

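View pics/s11.png

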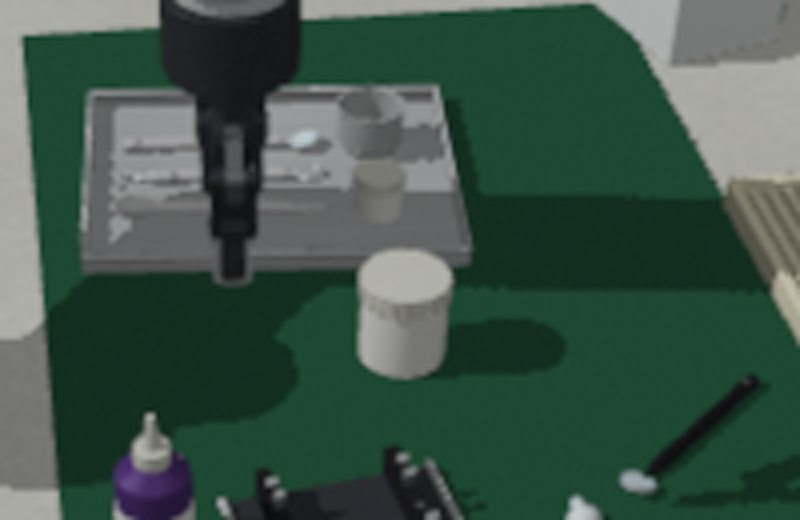

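```bash
python3 - <<'E'
from h import *
import go
f=lambda P:[[90+(x+.5)/4-.5,150+(y+.5)/4-.5] for x,y in P]
def T(P,z):
    w=onz("top",f(P),z)[:,:2]-go.T[:2];c,s=np.cos(go.TY),np.sin(go.TY);return (w@np.array([[c,-s],[s,c]])).round(4)
print("tray corners",T([(114,59),(489,96),(438,543),(62,506)],.017).tolist())
I={"mirror":T([(184,470),(207,228)],.011),"scaler":T([(261,490),(280,230)],.011),"elev":T([(328,492),(356,243)],.011)}
off={"mirror":.086,"scaler":.085,"elev":.086}
for n,q in I.items():
    d=q[1]-q[0];L=np.linalg.norm(d);print(n,q.tolist(),"L",L.round(3),"ang",np.arctan2(d[1],d[0]).round(3),"mid",(q[1]-d/L*off[n]).round(4))
print("pots rim",T([(202,159)],.045),T([(352,177)],.043))
d=np.load("pics/t11d.npy");c=cloud("top",d)
E
```

```text
tray corners [[0.1506, 0.1271], [0.1504, -0.1274], [-0.1503, -0.1264], [-0.1511, 0.1264]]
mirror [[-0.1194, 0.0502], [0.0438, 0.0536]] L 0.163 ang 0.021 mid [-0.0422  0.0518]
scaler [[-0.1275, -0.0028], [0.0473, 0.0044]] L 0.175 ang 0.041 mid [-0.0376  0.0009]
elev [[-0.1243, -0.0477], [0.0437, -0.0477]] L 0.168 ang 0.0 mid [-0.0423 -0.0477]
pots rim [[0.0861 0.0494]] [[ 0.0843 -0.0497]]
```

```bash
python3 -c "
from station import robot
s=robot.observe();print(s['force'],abs(s['qvel']).max(),s['time_s']);print(robot.sign_off())"
```

```text
[-0.46517291 -0.07329843  0.05311224] 0.0065945885393737715 38.125
the job is handed in; nothing more can be done
None
```

The tray is laid up and the job was handed in at 38 s; no verdict was reported. The mirror, scaler and elevator lie side by side in the near part of the tray. The gallipot stands beyond the mirror's head and the paste pot beyond the elevator's blade.

Positions from the last top picture, in the tray's frame:

| Item | x (m) | y (m) | Angle to tray sides (rad) |
|---|---|---|---|
| Mirror (middle) | -0.042 | 0.052 | 0.02 |
| Scaler (middle) | -0.038 | 0.001 | 0.04 |
| Elevator (middle) | -0.042 | -0.048 | 0.00 |
| Gallipot | 0.086 | 0.049 | – |
| Paste pot | 0.084 | -0.050 | – |

- **Instruments:** the handles are about 5 cm apart and level within 5 mm.
- **Pots:** both looked upright in the last side picture, about 13 cm beyond the middles of their instruments and within a few millimetres of their lines.
- **Bystanders:** the big jar and squeeze bottle, and the syringe as far as it showed, looked unmoved in the last pictures. I did not re-measure their positions.
- **Arm:** it stopped clear of everything, about 0.23 m up, with no force on the tool.

No check failed. I did not measure the pots' tilt or the instruments' heights with numbers, and the positions above are good to a few millimetres at best.

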